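Clamp a cemented slide rule case in the ratchet clamp and keep the squeeze on

TASK

The white end cap of the black slide rule case has just been cemented on: lay the case lengthwise on the bed of the blue ratchet clamp with the cap towards the orange pad, then pump the red trigger (squeeze it against the black grip, let it right out, squeeze again) until the pad has closed on the cap and pushed the case up against the blue stop. Finish while still holding: keep a steady, moderate squeeze on the trigger so that the pad goes on pressing the cap home, without ever pressing so hard that the thin case cracks, and leave everything else where it is.

Things in the scene. Friction and masses are not known exactly. Their poses are not given: they have to be found in the camera images.
- case: pocket slide rule case: flat black plastic box with a white end cap, 44 wide (x) x 150 long (y) x 20 mm thick, about 90 g, flat on the bench. Origin: middle of its underside; y points to the cap. It starts with the cap roughly to the clamp's +y, as it must lie in the clamp. A moderate grasp across the 44 mm is harmless, but it cracks if the clamp's pad presses it with more than 40 N.
- case_cap (a point): middle of the outer face of the white cap, 75 mm from the case's middle along its y, 10 mm above its underside. With the case against the stop and straight on the bed, this point lies at x = 0, y = 0, z = 44 mm of the clamp's frame.
- clamp: one-hand ratchet clamp on a plywood board (100 x 356 x 18 mm) fixed to the bench. Origin: middle of the board's underside, z up, y along the clamp from the blue stop (-y end) to the black grip (+y end). Blue frame: y = 88 to 166 mm, 32 mm wide, up to 98 mm above the bench. The rod's black end knob sticks out at +y, 40 mm above the bench, to y = 225 mm at most.
- clamp_seat (a point): middle of the foot of the stop's face, at bed height (34 mm), y = -150 mm of the clamp's frame. The stop is a blue block 56 mm wide, its top 64 mm above the bench. From it the flat aluminium bed, 36 mm wide, runs along the clamp's centre line (x = 0) to y = +85 mm, its top 34 mm above the bench.
- pad: moving jaw: orange soft rubber pad 34 wide x 12 thick x 22 mm tall on a blue plate on the toothed rod, over the bed's centre line, 46 mm above the bench. Origin: its centre; its pressing face is 6 mm towards the stop (-y) and starts at y = 30 to 60 mm of the clamp's frame. It pushes a loose case along the bed with under 1 N. Pressed, it gives 1 mm per 4 N, up to 8 mm.
- rod (a joint): travel of the rod and pad towards the stop, m; 0 is wide open, pad face at y = 60 mm of the clamp's frame; 0.060 when the pad meets a seated case; limit 0.075. A full free squeeze adds about 0.012 to 0.018 (teeth 3 mm apart); it stays there while the trigger goes out.
- trigger (a joint): trigger swing, rad: 0 out, 0.44 fully in (stop); sprung outwards. A free full squeeze takes 6 to 8 N at the bar; once the work stops the pad it stalls short of 0.44 and the pad presses about 1.3 x the squeeze less 6 N (10 N: 7, 15: 13, 25: 26). Let it out below 0.03 between strokes for a full new bite. Let out, under 3 N stays on the work, and the cement needs at least 5 N.
- trigger_bar (a point): middle of the red finger bar on top of the trigger: a level round bar 18 mm thick, 24 mm long (along the clamp's x), 140 mm above the bench. At y = 109 mm of the clamp's frame with the trigger out, 131 mm fully squeezed; it swings about a pivot at y = 120 mm, 89 mm above the bench.
- clamp_grip (a point): middle of the rear (+y) face of the fixed upright black grip at finger bar height (140 mm), x = 0, y = 162 mm of the clamp's frame. The grip is 24 mm wide, 20 mm deep (y = 142 to 162 mm), top 168 mm above the bench. Over bar front and grip rear: 62 mm with the trigger out, 40 mm fully squeezed; free from above and around down to 100 mm above the bench.
- gate_knob (a point): knob on the free end of the small brass gate (130 mm wide, 95 mm high) standing open in front of the elm cubby (340 x 170 mm, 115 mm high) on the right of the bench. To be left alone.
- slide_rule: small slide rule with a white face and chrome end brackets, 138 x 32 x 10 mm, lying in the cubby; origin at the middle of its underside, x along its length. A bystander.
- protractor: half-round brass protractor, 120 mm across and 4 mm thick, lying in the cubby; origin at the middle of its straight edge, underside. A bystander.
- inkwell: square cobalt blue glass inkwell with a metal lid, 52 x 52 x 54 mm, standing in the cubby; origin at the middle of its underside. A bystander.
- cement_bottle: small amber glass cement bottle with a red cap, 40 mm across and 75 mm tall, on the bench beyond the clamp; origin at the middle of its underside. A bystander.
- cleaner_tin: green tin, 56 mm across and 60 mm tall, on the bench beyond the clamp; origin at the middle of its underside. A bystander.
- brush: glue brush, 150 mm long, lying on the bench to the left; origin at the middle of its underside, x along it. A bystander.
- try_square: small try square with a dark wooden stock (16 x 75 x 14 mm) and a steel blade 110 mm long, lying on the bench to the left; origin at the middle of the stock's underside. A bystander.
There are look-alikes about, which are no part of the job. What is shaped like the case but pink or purple is not meant.

How it is judged:
By the outcome, as a careful person would: the job done as asked, in the order asked, and still so for the second after the job is handed in, while the arm keeps its last pose, push and grip.
It also fails if it takes over 64 s, if anything falls off the work surface, if the arm or the gripper's body presses on something with over 40 N, if the wrist force passes 120 N, or if a joint passes its speed limit or range.

ROBOT

A 7-joint arm with a two-finger parallel gripper is mounted at the origin on the work surface. World frame = base frame: x ahead of the robot, y to its left, z up, the work surface at z = 0. Lengths are in mm, angles in rad, forces in N, time in s.
With the tool pointing down it reaches from about 400 to 900 mm from the base axis. Payload 5.5 kg.
Tool frame: the origin (TCP) lies between the finger pads; the fingertips stand 11 mm ahead of it and the grasp point (between the pads) lies 8 mm behind it (bot.tip_reach is the z of the fingertips in the tool frame, in mm); z points along the fingers, y is the direction in which the jaws open and shut (so a half turn about z gives the same grasp; the last joint's range is limited). The gripper opens to 92 mm and grips with 3 to 60 N. Pads are 19 mm wide; open, the fingers measure 130 mm over their backs; the gripper's body (75 mm by 190 mm) begins 47 mm behind the grasp point.
Start: joints at [1.425, 0.501, -0.427, 1.55, 0.221, 1.138, -0.21], TCP at [258.412, -596.425, 237.729] pointing down, gripper open.
Joint ranges: [-2.88, 2.88], [-0.31, 2.03], [-1.54, 1.56], [0.2, 2.42], [-1.41, 4.55], [0.19, 2.02], [-2.57, 2.57]. Speed limits (rad/s): [2.57, 2.57, 3.14, 3.14, 3.14, 3.14, 3.14].

INTERFACE

Orientations are given as a unit quaternion [w, x, y, z].
In Python, from rig import bot, imaging gives the robot as it stands.
- The arm moves only by the tool play_rows, never from a script. Its argument "series" is a list of rows, each an object of numbers: "tx", "ty", "tz": the shift along the tool's x, y, z in m; "rx", "ry", "rz": the turn, a rotation vector about the tool's x, y, z in rad. In form: [{"tx": .., "ty": .., "tz": .., "rx": .., "ry": .., "rz": ..}, ...]. A call has 1 to 12 rows; each row shifts and turns the commanded pose from where the row before left it, along the tool's axes as they then stand; what a row does not reach is not made up. A row lasts 1/12 s, in which the tool goes at most 41.7 mm and 7.16 degrees, less where a joint would pass 70% of its speed; a pose out of reach is approached as far as the arm can. A call is refused whole if a number of a shift passes 0.0417 or a number of a turn 0.125, either way. A call with a gripper value outside its range is refused whole. "fingers" is the closure, from 0 (fully open) to 1 (shut), set as the call begins (left out, the last holds). The fingers move at their own pace and stop on an object; "squeeze" is the grip in N (left out, the last holds). Time passes only in rows, so rows that do not move let the fingers close. It gives the time, the measured TCP pose, the force and the opening at its end, in the units of the state.
- bot.observe(): the state, without advancing time (a new reading comes with each control period).
- imaging.camera(name): name is "scene" or "top"; returns a dict with "img" (480x640x3 uint8, blue, green, red), "fx", "fy", "cx", "cy" (pixels), "D" ([k1, k2, p1, p2, k3] as OpenCV has them; the pictures are not rectified), "pose" (4x4, takes a point from camera to world coordinates). Camera axes: x right, y down, z forward; pixel columns grow to the right and rows downward; lengths in mm; the calibration is good to about 2 mm. A picture is of the moment at which its call begins. There is no depth.
- bot.job_done(): hands the job in, once; it reports no verdict.
The state is a dict: "time": time; "q": joint angles; "qvel": joint speeds; "tau": joint torques, N m; "ee_pos": TCP position; "eef_rot": TCP orientation; "wrist_force": force on the tool from outside, world axes, zero at the start; "ft_torque": the same for the moment, N m; "width": finger opening in mm.
Only numpy, scipy, OpenCV 4.12 (cv2) and the standard library are available. Lean on these libraries where they do the work, as an engineer would, in place of code of your own. Each camera call takes 0.05 s, during which the arm holds its last target.

## Working session

There is one attempt and no reset: what is moved stays moved. The work goes in short steps, Python scripts to look and compute and a tool call to move; the robot and the scene stay as the last step left them, time stands still between calls to the robot, and variables do not carry over. Pictures are saved under pics/ and viewed, and the job is handed in when it is done.

Besides the shell and the picture viewer there is one more tool, called after "Request:" as a command line: name --argument value ..., lists and objects as JSON in quotes. play_rows: Moves the arm, as the interface text tells. Its arguments: {"type":"object","properties":{"series":{"type":"array"},"fingers":{"type":"number"},"squeeze":{"type":"number"}},"required":["series"]}

```bash
ls; mkdir -p pics
python3 - <<'E'
from rig import bot, imaging
import cv2, numpy as np
for n in ("scene","top"):
    c=imaging.camera(n); cv2.imwrite(f"pics/{n}0.png",c["img"])
    print(n,c["fx"],c["fy"],c["cx"],c["cy"],c["D"]); print(np.round(c["pose"],3).tolist())
print(bot.observe(), bot.tip_reach)
E
```

```text
pics
scene 443.156482034372 443.156482034372 314.66737812524633 240.85834563610848 [-0.11346208  0.          0.          0.          0.        ]
[[0.815, 0.368, -0.447, 1008.235], [0.579, -0.488, 0.654, -761.771], [0.023, -0.792, -0.611, 760.557], [0.0, 0.0, 0.0, 1.0]]
top 521.1820708978626 521.1820708978626 325.19749673058294 238.39131526592064 [-0.0941171  0.         0.         0.         0.       ]
[[0.003, -0.978, 0.206, 307.865], [-1.0, -0.004, -0.004, -107.583], [0.005, -0.206, -0.978, 1271.762], [0.0, 0.0, 0.0, 1.0]]
{'time': 0.1, 'q': array([ 1.425191  ,  0.50176086, -0.42678303,  1.55128799,  0.2208083 ,
        1.13829281, -0.21034656]), 'qvel': array([ 3.74838530e-04, -4.34205881e-03, -2.46411438e-04, -2.91037547e-03,
       -9.46670372e-05,  8.33485179e-04,  7.55747451e-04]), 'tau': array([-1.11367911e-02, -5.67873108e+01, -5.83858386e+00, -2.79914850e+01,
       -6.90179807e-02,  2.40312185e-02,  5.59142620e-05]), 'ee_pos': array([ 258.10034919, -595.92873937,  236.79955306]), 'eef_rot': array([-8.36562086e-04,  9.79184860e-01,  2.02968687e-01, -1.46781089e-04]), 'wrist_force': array([-0.79993911, -0.25390877, -0.25993376]), 'ft_torque': array([ 0.04728768, -0.02047887, -0.00543648]), 'width': 91.69408832282983} 11.0
```

View pics/scene0.png

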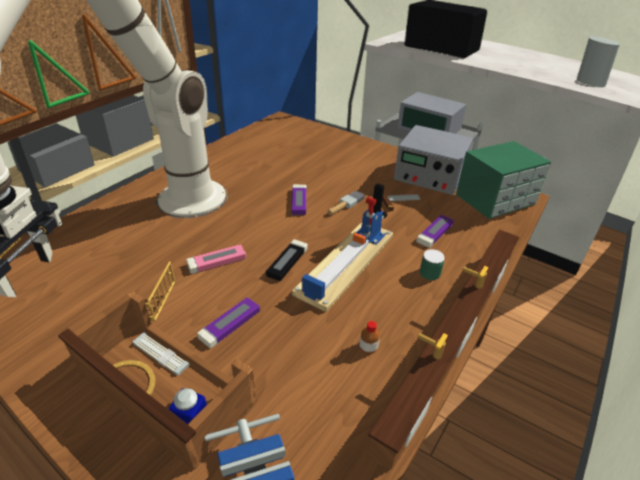

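View pics/top0.png

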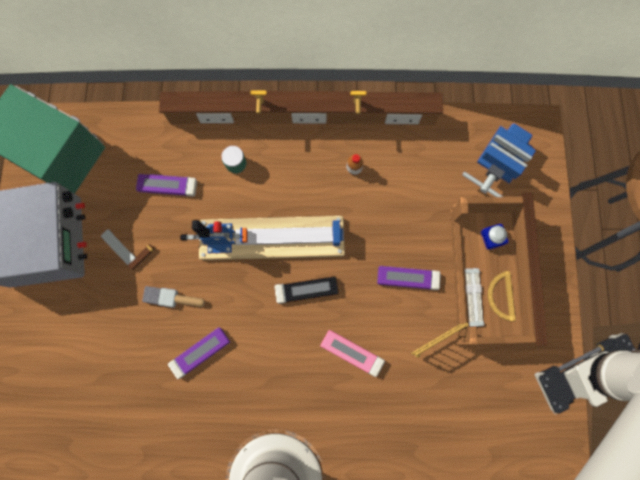

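The top view shows the black case near (307,290) with its white cap at its left end. The clamp board spans about (198–345, 217–260), with the stop at right (337,233) and the trigger and grip at left (215,230). Next I measure these.

```bash
cat > h.py <<'E'
from rig import bot, imaging
import cv2, numpy as np
def K(c): return np.array([[c["fx"],0,c["cx"]],[0,c["fy"],c["cy"]],[0,0,1.]])
def ray(c,uv):
    p=cv2.undistortPoints(np.array(uv,float).reshape(-1,1,2),K(c),np.array(c["D"],float)).reshape(-1,2)
    P=np.array(c["pose"]); d=np.c_[p,np.ones(len(p))]@P[:3,:3].T
    return P[:3,3],d
def plane(c,uv,z):
    o,d=ray(c,uv); return o+d*((z-o[2])/d[:,2])[:,None]
def proj(c,X):
    P=np.linalg.inv(np.array(c["pose"]))
    r,_=cv2.Rodrigues(P[:3,:3]); return cv2.projectPoints(np.array(X,float).reshape(-1,1,3),r,P[:3,3],K(c),np.array(c["D"],float))[0].reshape(-1,2)
def tri(c1,u1,c2,u2):
    o1,d1=ray(c1,[u1]);o2,d2=ray(c2,[u2]);d1=d1[0];d2=d2[0]
    s=np.linalg.lstsq(np.c_[d1,-d2],o2-o1,rcond=None)[0]
    a=o1+s[0]*d1;b=o2+s[1]*d2
    return (a+b)/2,np.linalg.norm(a-b)
E
python3 - <<'E'
from h import *
t=imaging.camera("top"); s=imaging.camera("scene")
for n,c,(x0,x1,y0,y1) in (("topA",t,(170,360,195,315)),("sceneA",s,(255,405,170,310))):
    im=cv2.resize(c["img"][y0:y1,x0:x1],None,fx=4,fy=4,interpolation=cv2.INTER_CUBIC); cv2.imwrite(f"pics/{n}.png",im); print(im.shape)
def blobs(c,lo,hi,roi,z,name):
    hsv=cv2.cvtColor(c["img"],cv2.COLOR_BGR2HSV); m=cv2.inRange(hsv,lo,hi); k=np.zeros_like(m); x0,x1,y0,y1=roi; k[y0:y1,x0:x1]=m[y0:y1,x0:x1]
    n,_,st,ce=cv2.connectedComponentsWithStats(k)
    cs,_=cv2.findContours(k,cv2.RETR_EXTERNAL,cv2.CHAIN_APPROX_NONE)
    for q in cs:
        if cv2.contourArea(q)<8: continue
        b=cv2.boxPoints(cv2.minAreaRect(q)); w=plane(c,b,z)
        print(name,cv2.contourArea(q),np.round(b,1).tolist(),"->",np.round(w[:,:2],1).tolist(), np.round(w.mean(0),1))
blobs(t,(0,0,0),(180,120,60),(270,345,270,310),20,"caseblack")
blobs(t,(0,0,140),(180,60,255),(270,345,270,310),20,"casewhite")
blobs(t,(15,40,140),(35,140,255),(190,350,205,270),18,"board")
blobs(t,(0,0,150),(180,35,255),(190,350,205,270),34,"bed")
blobs(t,(100,120,50),(125,255,255),(320,350,205,270),64,"stop")
blobs(t,(5,150,120),(16,255,255),(225,260,220,250),57,"pad")
blobs(t,(0,170,100),(6,255,255),(200,240,215,250),149,"bar"); blobs(t,(174,170,100),(180,255,255),(200,240,215,250),149,"bar")
E
```

```text
(480, 760, 3)
(560, 600, 3)
caseblack 828.5 [[283.79998779296875, 284.6000061035156], [335.3999938964844, 276.3999938964844], [338.1000061035156, 293.6000061035156], [286.5, 301.79998779296875]] -> [[457.6, -13.3], [478.0, -137.7], [436.3, -144.2], [416.2, -20.5]] [447.1 -78.9  20. ]
casewhite 127.0 [[273.79998779296875, 284.70001220703125], [282.1000061035156, 283.6000061035156], [284.70001220703125, 301.6000061035156], [276.3999938964844, 302.79998779296875]] -> [[457.1, 10.9], [460.0, -9.0], [416.5, -16.0], [413.6, 3.8]] [436.8  -2.6  20. ]
board 1347.0 [[197.0, 259.8999938964844], [197.1999969482422, 241.0], [344.1000061035156, 243.0], [343.8999938964844, 262.0]] -> [[517.0, 201.1], [564.5, 203.0], [560.8, -159.2], [513.7, -158.4]] [539.   21.6  18. ]
board 1255.5 [[198.89999389648438, 217.39999389648438], [342.8999938964844, 212.3000030517578], [343.3999938964844, 226.1999969482422], [199.39999389648438, 231.1999969482422]] -> [[624.4, 202.0], [638.7, -156.4], [603.3, -157.5], [589.0, 198.8]] [613.8  21.7  18. ]
bed 9.0 [[207.0, 253.0], [207.0, 247.0], [210.0, 247.0], [210.0, 25
[... 394 characters left out ...]
000610351562, 251.60000610351562]] -> [[591.1, 76.4], [620.6, -145.9], [564.7, -152.5], [535.6, 67.7]] [578.  -38.6  34. ]
stop 126.0 [[332.3999938964844, 221.1999969482422], [340.29998779296875, 220.60000610351562], [342.0, 243.60000610351562], [334.1000061035156, 244.1999969482422]] -> [[604.6, -129.6], [606.1, -148.5], [550.1, -152.2], [548.6, -133.5]] [ 577.3 -141.    64. ]
pad 36.0 [[243.0, 228.0], [246.0, 228.0], [246.0, 241.0], [243.0, 241.0]] -> [[588.7, 84.5], [588.7, 77.3], [556.9, 76.2], [556.9, 83.4]] [572.8  80.3  57. ]
bar 36.5 [[214.0, 222.0], [219.0, 222.0], [219.0, 231.0], [214.0, 231.0]] -> [[580.9, 135.3], [580.9, 124.1], [560.4, 123.1], [560.3, 134.3]] [570.6 129.2 149. ]
```

View pics/topA.png

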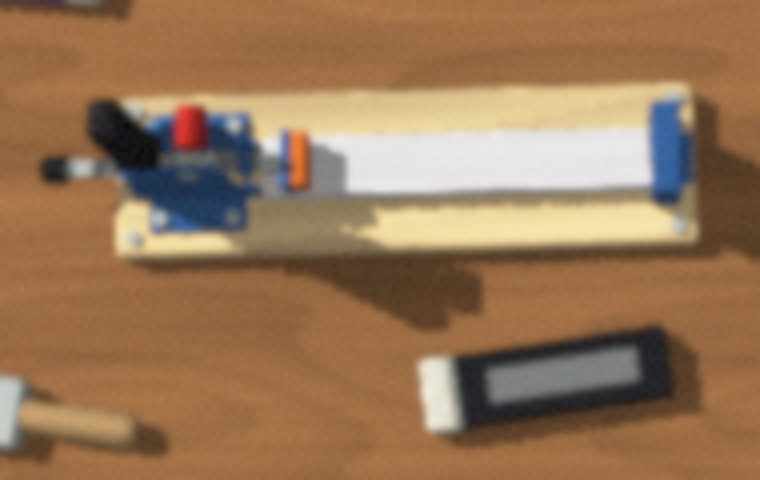

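View pics/sceneA.png

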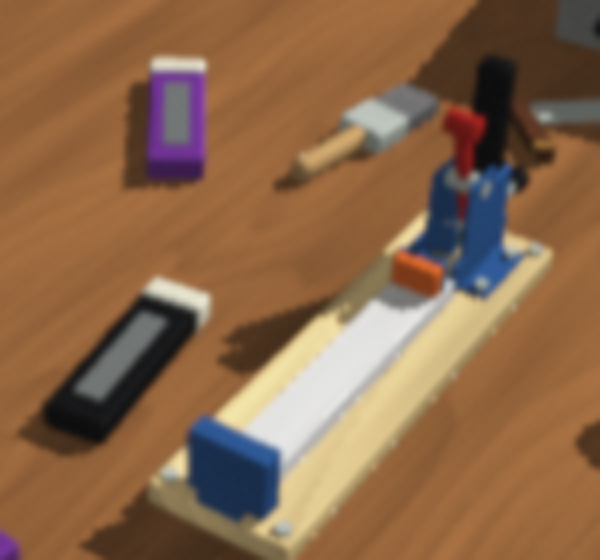

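Run:
```python
from h import *
t=imaging.camera("top"); s=imaging.camera("scene")
T=lambda p:(np.array(p,float)/4+np.array([170,195]))-0.375
S=lambda p:(np.array(p,float)/4+np.array([255,170]))-0.375
print("board18",np.round(plane(t,T([[118,257],[697,242],[692,85],[124,98]]),18),1).tolist())
print("stop64",np.round(plane(t,T([[652,102],[655,197],[681,101],[688,195]]),64),1).tolist())
print("bed34",np.round(plane(t,T([[345,138],[345,193],[645,128],[645,188]]),34),1).tolist())
print("pad57",np.round(plane(t,T([[290,130],[309,130],[290,188],[309,187]]),57),1).tolist())
print("case20",np.round(plane(t,T([[418,360],[662,327],[672,390],[430,432]]),20),1).tolist())
print("bar tri", tri(t,T([190,127]),s,S([466,122])), "bar149",plane(t,T([[190,127]]),146))
print("grip168",plane(t,T([[104,117]]),168), tri(t,T([104,117]),s,S([497,70])))
# subpixel edges along lines
g=cv2.cvtColor(t["img"],cv2.COLOR_BGR2GRAY).astype(float)
def ecol(us,v0,v1,sign):
    out=[]
    for u in us:
        d=sign*np.diff(g[v0:v1,u]); i=int(d.argmax()); 
        w=np.clip(d[max(i-1,0):i+2],0,None); out.append((u,v0+0.5+(w*np.arange(max(i-1,0),max(i-1,0)+len(w))).sum()/w.sum()))
    return np.array(out)
def fit(name,pts,z):
    w=plane(t,pts,z); k=np.polyfit(w[:,1],w[:,0],1); r=w[:,0]-np.polyval(k,w[:,1]); ok=abs(r)<3; k=np.polyfit(w[ok,1],w[ok,0],1)
    print(name,"slope",k[0],"x@y0",k[1],"x@25",np.polyval(k,25),"n",ok.sum(),"rms",np.std(r[ok]))
fit("board low",ecol(range(205,342),251,264,-1),18)
fit("board high",ecol(range(235,340),211,222,1),18)
fit("bed high",ecol(range(262,328),222,233,1),34)
fit("bed low",ecol(range(262,328),236,248,-1),34)
fit("case low",ecol(range(290,333),286,306,1),0)
fit("case high",ecol(range(290,333),273,290,-1),20)
```

```text
board18 [[519.7, 196.0, 18.0], [530.7, -158.4, 18.0], [629.6, -155.8, 18.0], [620.0, 197.5, 18.0]]
stop64 [[607.2, -130.1, 64.0], [549.4, -131.9, 64.0], [607.9, -147.4, 64.0], [550.7, -151.4, 64.0]]
bed34 [[591.3, 56.5, 34.0], [557.1, 55.5, 34.0], [598.3, -126.4, 34.0], [560.9, -126.4, 34.0]]
pad57 [[590.8, 86.7, 57.0], [590.9, 75.3, 57.0], [555.3, 85.4, 57.0], [556.0, 74.1, 57.0]]
case20 [[457.4, 10.2, 20.0], [478.1, -137.0, 20.0], [439.9, -143.0, 20.0], [414.0, 2.0, 20.0]]
bar tri (array([572.7617169 , 129.40581605, 143.15216977]), np.float64(1.2050778348335711)) bar149 [[571.59469788 128.42296885 146.        ]]
grip168 [[571.90062134 171.49341733 168.        ]] (array([572.11959679, 172.01683737, 162.81411669]), np.float64(2.4402518828547444))
board low slope -0.03478840809118211 x@y0 526.273404414455 x@25 525.4036942121754 n 128 rms 1.0454753552929466
board high slope -0.032981202867967935 x@y0 626.4114918342104 x@25 625.5869617625112 n 105 rms 0.6533144707687506
bed high slope -0.035977679574831015 x@y0 595.170506199219 x@25 594.2710642098482 n 46 rms 1.3509456389497865
bed low slope -0.03102813102655124 x@y0 558.4817966107205 x@25 557.7060933350567 n 66 rms 0.4131278498870393
case low slope 0.3723266236046306 x@y0 461.69819247474527 x@25 471.00635806486105 n 4 rms 1.9564491905391204
case high slope -0.15876519811947148 x@y0 457.87009367374355 x@25 453.90096372075675 n 43 rms 0.473387855433736
```

Request:
play_rows --series '[{"tx": 0.0239, "ty": -0.0257}, {"tx": 0.0239, "ty": -0.0257}, {"tx": 0.0239, "ty": -0.0257}, {"tx": 0.0239, "ty": -0.0257}, {"tx": 0.0239, "ty": -0.0257}, {"tx": 0.0239, "ty": -0.0257}, {"tx": 0.0239, "ty": -0.0257}, {"tx": 0.0239, "ty": -0.0257}, {"tx": 0.0239, "ty": -0.0257}, {"tx": 0.0239, "ty": -0.0257}, {"tx": 0.0239, "ty": -0.0257}, {"tx": 0.0239, "ty": -0.0257}]' --fingers 0 --squeeze 15

```text
invalid input at $.series[0]: expected keys tx, ty, tz, rx, ry, rz
```

Request:
play_rows --series '[{"tx": 0.0239, "ty": -0.0257}, {"tx": 0.0239, "ty": -0.0257}, {"tx": 0.0239, "ty": -0.0257}, {"tx": 0.0239, "ty": -0.0257}, {"rz": -0.119}, {"rz": -0.119}, {"rz": -0.119}, {"rz": -0.119}, {"rz": -0.119}, {"rz": -0.119}, {"rz": -0.119}, {"rz": -0.119}]'

```text
invalid input at $.series[0]: expected keys tx, ty, tz, rx, ry, rz
```

```bash
cat >> h.py <<'E'
from scipy.spatial.transform import Rotation as R
def go(xyz,jaw):
    o=bot.observe(); q=o["eef_rot"]; r=R.from_quat([q[1],q[2],q[3],q[0]]); M=r.as_matrix()
    d=M.T@(np.array(xyz)-o["ee_pos"]); a=np.arctan2(M[1,1],M[0,1]); 
    e=(jaw-a+np.pi)%(2*np.pi)-np.pi
    print("t",round(o["time"],2),"pos",np.round(o["ee_pos"],1),"tilt z",np.round(M[:,2],3),"jaw",round(a,3),"-> tool shift mm",np.round(d,1),"rz",round(-e,3),"w",round(o["width"],1),"F",np.round(o["wrist_force"],1)); print("q",np.round(o["q"],2))
def clampW(x,y,z,c=(576.0,19.6),p=0.034):
    return [c[0]+x*np.cos(p)-y*np.sin(p),c[1]+x*np.sin(p)+y*np.cos(p),z]
E
python3 - <<'E'
from h import *
go([446.3,-66.8,14],0.15)
E
```

```text
t 0.3 pos [ 258.3 -596.2  237.4] tilt z [-0.     0.001 -1.   ] jaw -1.162 -> tool shift mm [ 383.  -410.9  223.6] rz -1.312 w 92.0 F [-0.2  0.1 -0.2]
q [ 1.43  0.5  -0.43  1.55  0.22  1.14 -0.21]
```

All keys are needed in every row.

Request:
play_rows --series '[{"tx": 0.0239, "ty": -0.0257, "tz": 0, "rx": 0, "ry": 0, "rz": 0}, {"tx": 0.0239, "ty": -0.0257, "tz": 0, "rx": 0, "ry": 0, "rz": 0}, {"tx": 0.0239, "ty": -0.0257, "tz": 0, "rx": 0, "ry": 0, "rz": 0}, {"tx": 0.0239, "ty": -0.0257, "tz": 0, "rx": 0, "ry": 0, "rz": 0}, {"tx": 0.0239, "ty": -0.0257, "tz": 0, "rx": 0, "ry": 0, "rz": 0}, {"tx": 0.0239, "ty": -0.0257, "tz": 0, "rx": 0, "ry": 0, "rz": 0}, {"tx": 0.0239, "ty": -0.0257, "tz": 0, "rx": 0, "ry": 0, "rz": 0}, {"tx": 0.0239, "ty": -0.0257, "tz": 0, "rx": 0, "ry": 0, "rz": 0}, {"tx": 0.0239, "ty": -0.0257, "tz": 0, "rx": 0, "ry": 0, "rz": 0}, {"tx": 0.0239, "ty": -0.0257, "tz": 0, "rx": 0, "ry": 0, "rz": 0}, {"tx": 0.0239, "ty": -0.0257, "tz": 0, "rx": 0, "ry": 0, "rz": 0}, {"tx": 0.0239, "ty": -0.0257, "tz": 0, "rx": 0, "ry": 0, "rz": 0}]' --fingers 0 --squeeze 15

```text
time: 1.3
ee_pos: [399.3, -197.8, 238.0]
eef_rot: [0.0, 0.979, 0.203, 0.0]
wrist_force: [0.8, 0.8, -0.3]
width: 91.7
```

Run:
```python
from h import *
go([446.3,-66.8,14],0.15)
```

```text
t 1.3 pos [ 399.3 -197.8  238. ] tilt z [ 0.    -0.001 -1.   ] jaw -1.162 -> tool shift mm [  95.2 -101.8  223.9] rz -1.312 w 91.7 F [ 0.8  0.8 -0.3]
q [ 1.03  0.15 -0.68  2.03  0.11  1.   -0.87]
```

Request:
play_rows --series '[{"tx": 0.0238, "ty": -0.0255, "tz": 0, "rx": 0, "ry": 0, "rz": 0}, {"tx": 0.0238, "ty": -0.0255, "tz": 0, "rx": 0, "ry": 0, "rz": 0}, {"tx": 0.0238, "ty": -0.0255, "tz": 0, "rx": 0, "ry": 0, "rz": 0}, {"tx": 0.0238, "ty": -0.0255, "tz": 0, "rx": 0, "ry": 0, "rz": 0}, {"tx": 0, "ty": 0, "tz": 0.018, "rx": 0, "ry": 0, "rz": -0.119}, {"tx": 0, "ty": 0, "tz": 0.018, "rx": 0, "ry": 0, "rz": -0.119}, {"tx": 0, "ty": 0, "tz": 0.018, "rx": 0, "ry": 0, "rz": -0.119}, {"tx": 0, "ty": 0, "tz": 0.018, "rx": 0, "ry": 0, "rz": -0.119}, {"tx": 0, "ty": 0, "tz": 0.018, "rx": 0, "ry": 0, "rz": -0.119}, {"tx": 0, "ty": 0, "tz": 0.018, "rx": 0, "ry": 0, "rz": -0.119}, {"tx": 0, "ty": 0, "tz": 0.018, "rx": 0, "ry": 0, "rz": -0.119}, {"tx": 0, "ty": 0, "tz": 0.018, "rx": 0, "ry": 0, "rz": -0.119}]'

```text
time: 2.3
ee_pos: [446.0, -68.0, 93.1]
eef_rot: [0.0, 0.775, 0.631, 0.0]
wrist_force: [0.5, -0.1, 0.2]
width: 91.6
```

Request:
play_rows --series '[{"tx": 0, "ty": 0, "tz": 0, "rx": 0, "ry": 0, "rz": -0.119}, {"tx": 0, "ty": 0, "tz": 0, "rx": 0, "ry": 0, "rz": -0.119}, {"tx": 0, "ty": 0, "tz": 0, "rx": 0, "ry": 0, "rz": -0.119}, {"tx": 0, "ty": 0, "tz": 0, "rx": 0, "ry": 0, "rz": 0}, {"tx": 0, "ty": 0, "tz": 0, "rx": 0, "ry": 0, "rz": 0}]'

```text
time: 2.72
ee_pos: [445.9, -68.0, 93.7]
eef_rot: [-0.0, 0.655, 0.756, 0.0]
wrist_force: [0.6, -0.7, -0.1]
width: 91.8
```

Run:
```python
from h import *
go([446.3,-66.8,14],0.15)
for n in ("scene","top"): cv2.imwrite(f"pics/{n}1.png",imaging.camera(n)["img"][150:400,200:450].repeat(2,0).repeat(2,1))
```

```text
t 2.72 pos [445.9 -68.   93.7] tilt z [ 0.     0.001 -1.   ] jaw 0.143 -> tool shift mm [ 1.1  0.6 79.7] rz -0.007 w 91.8 F [ 0.6 -0.7 -0.1]
q [ 0.86  0.5  -0.91  2.14  0.58  0.77 -0.29]
```

View pics/scene1.png

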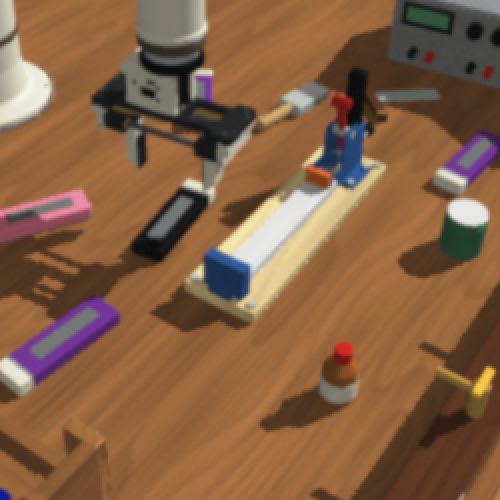

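The view shows the gripper straddling the black case, clear of the board. Next I descend, grip and lift.

Request:
play_rows --series '[{"tx": 0.001, "ty": 0, "tz": 0.016, "rx": 0, "ry": 0, "rz": -0.007}, {"tx": 0, "ty": 0, "tz": 0.016, "rx": 0, "ry": 0, "rz": 0}, {"tx": 0, "ty": 0, "tz": 0.016, "rx": 0, "ry": 0, "rz": 0}, {"tx": 0, "ty": 0, "tz": 0.016, "rx": 0, "ry": 0, "rz": 0}, {"tx": 0, "ty": 0, "tz": 0.01, "rx": 0, "ry": 0, "rz": 0}, {"tx": 0, "ty": 0, "tz": 0.005, "rx": 0, "ry": 0, "rz": 0}, {"tx": 0, "ty": 0, "tz": 0, "rx": 0, "ry": 0, "rz": 0}]'

```text
time: 3.4
ee_pos: [445.2, -66.8, 14.1]
eef_rot: [-0.001, 0.651, 0.759, -0.0]
wrist_force: [0.0, 0.8, -0.9]
width: 91.9
```

Request:
play_rows --series '[{"tx": 0, "ty": 0, "tz": 0, "rx": 0, "ry": 0, "rz": 0}, {"tx": 0, "ty": 0, "tz": 0, "rx": 0, "ry": 0, "rz": 0}, {"tx": 0, "ty": 0, "tz": 0, "rx": 0, "ry": 0, "rz": 0}, {"tx": 0, "ty": 0, "tz": 0, "rx": 0, "ry": 0, "rz": 0}, {"tx": 0, "ty": 0, "tz": 0, "rx": 0, "ry": 0, "rz": 0}, {"tx": 0, "ty": 0, "tz": 0, "rx": 0, "ry": 0, "rz": 0}, {"tx": 0, "ty": 0, "tz": 0, "rx": 0, "ry": 0, "rz": 0}, {"tx": 0, "ty": 0, "tz": 0, "rx": 0, "ry": 0, "rz": 0}]' --fingers 1 --squeeze 15

```text
time: 4.07
ee_pos: [445.6, -67.1, 14.8]
eef_rot: [0.0, 0.651, 0.759, -0.0]
wrist_force: [0.5, -0.1, 1.1]
width: 43.7
```

Run:
```python
from h import *
go(clampW(0,-68,120),0.034)
```

```text
t 4.07 pos [445.6 -67.1  14.8] tilt z [ 0. -0. -1.] jaw 0.154 -> tool shift mm [  -1.8  134.  -105.2] rz 0.12 w 43.7 F [ 0.5 -0.1  1.1]
q [ 0.72  0.64 -0.75  2.17  0.77  0.63 -0.43]
```

Request:
play_rows --series '[{"tx": 0, "ty": 0, "tz": -0.01, "rx": 0, "ry": 0, "rz": 0}, {"tx": 0, "ty": 0, "tz": -0.02, "rx": 0, "ry": 0, "rz": 0}, {"tx": 0, "ty": 0, "tz": -0.025, "rx": 0, "ry": 0, "rz": 0}, {"tx": 0, "ty": 0, "tz": -0.025, "rx": 0, "ry": 0, "rz": 0}, {"tx": 0, "ty": 0.017, "tz": -0.015, "rx": 0, "ry": 0, "rz": 0}, {"tx": 0, "ty": 0.025, "tz": -0.005, "rx": 0, "ry": 0, "rz": 0}, {"tx": 0, "ty": 0.025, "tz": 0, "rx": 0, "ry": 0, "rz": 0}, {"tx": 0, "ty": 0.025, "tz": 0, "rx": 0, "ry": 0, "rz": 0}, {"tx": 0, "ty": 0.025, "tz": 0, "rx": 0, "ry": 0, "rz": 0}, {"tx": -0.002, "ty": 0.017, "tz": 0, "rx": 0, "ry": 0, "rz": 0}, {"tx": 0, "ty": 0, "tz": 0, "rx": 0, "ry": 0, "rz": 0.06}, {"tx": 0, "ty": 0, "tz": 0, "rx": 0, "ry": 0, "rz": 0.06}]'

```text
time: 5.07
ee_pos: [579.2, -47.6, 115.1]
eef_rot: [-0.001, 0.696, 0.718, 0.001]
wrist_force: [-0.7, 0.0, -1.4]
width: 43.7
```

Request:
play_rows --series '[{"tx": 0, "ty": 0, "tz": 0, "rx": 0, "ry": 0, "rz": 0}, {"tx": 0, "ty": 0, "tz": 0, "rx": 0, "ry": 0, "rz": 0}, {"tx": 0, "ty": 0, "tz": 0, "rx": 0, "ry": 0, "rz": 0}]'

```text
time: 5.32
ee_pos: [578.0, -48.5, 115.0]
eef_rot: [-0.0, 0.694, 0.72, -0.0]
wrist_force: [0.2, 0.6, -0.8]
width: 43.8
```

Run:
```python
from h import *
go(clampW(0,-68,49),0.034)
for n in ("scene","top"): cv2.imwrite(f"pics/{n}2.png",imaging.camera(n)["img"][120:350,180:450].repeat(2,0).repeat(2,1))
```

```text
t 5.32 pos [578.  -48.5 115. ] tilt z [-0. -0. -1.] jaw 0.036 -> tool shift mm [ 0.1  0.3 66. ] rz 0.002 w 43.8 F [ 0.2  0.6 -0.8]
q [ 0.66  0.65 -0.84  1.82  0.59  0.94 -0.4 ]
```

View pics/scene2.png

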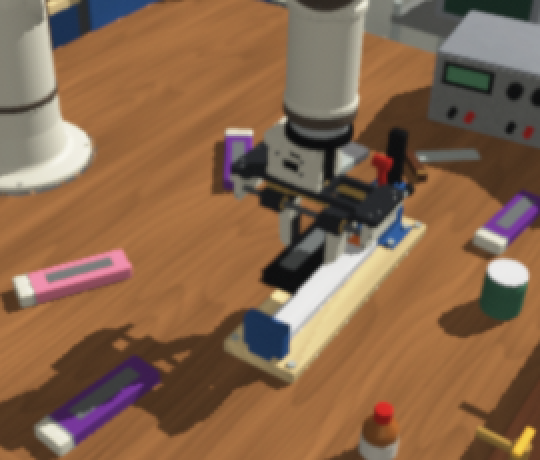

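View pics/top2.png

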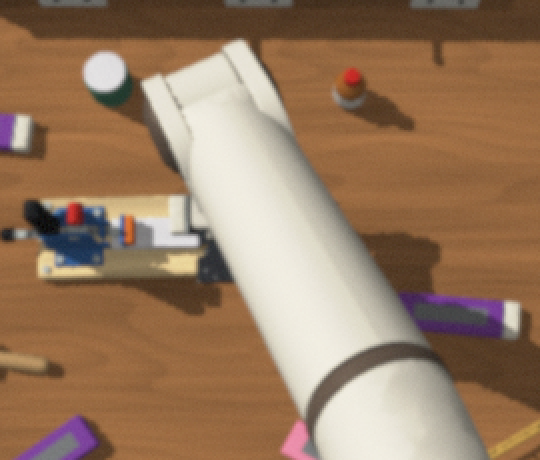

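Request:
play_rows --series '[{"tx": 0, "ty": 0, "tz": 0.015, "rx": 0, "ry": 0, "rz": 0}, {"tx": 0, "ty": 0, "tz": 0.02, "rx": 0, "ry": 0, "rz": 0}, {"tx": 0, "ty": 0, "tz": 0.015, "rx": 0, "ry": 0, "rz": 0}, {"tx": 0, "ty": 0, "tz": 0.008, "rx": 0, "ry": 0, "rz": 0}, {"tx": 0, "ty": 0, "tz": 0.003, "rx": 0, "ry": 0, "rz": 0}, {"tx": 0, "ty": 0, "tz": 0, "rx": 0, "ry": 0, "rz": 0}, {"tx": 0, "ty": 0, "tz": 0, "rx": 0, "ry": 0, "rz": 0}]'

```text
time: 6.0
ee_pos: [578.7, -48.1, 53.9]
eef_rot: [-0.0, 0.695, 0.719, 0.0]
wrist_force: [0.7, -0.6, -0.6]
width: 43.5
```

Run:
```python
from h import *
go(clampW(0,-68,49),0.034)
c=imaging.camera("scene")
cv2.imwrite("pics/scene3.png",cv2.resize(c["img"][180:310,270:400],None,fx=4,fy=4,interpolation=cv2.INTER_CUBIC))
```

```text
t 6.0 pos [578.7 -48.1  53.9] tilt z [ 0.  0. -1.] jaw 0.034 -> tool shift mm [-0.3 -0.4  4.9] rz 0.0 w 43.5 F [ 0.7 -0.6 -0.6]
q [ 0.61  0.73 -0.77  1.84  0.67  0.85 -0.46]
```

View pics/scene3.png

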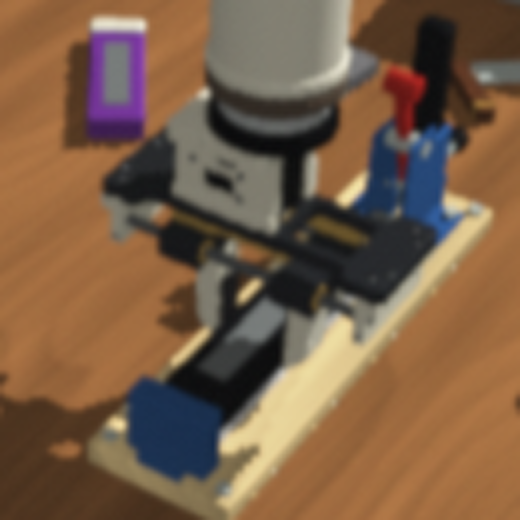

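Run:
```python
from h import *
c=imaging.camera("scene")
pts=[clampW(x,y,z) for x,y,z in [(-22,-143,59),(22,-143,59),(22,-143,39),(-22,0,59),(-28,-150,64),(28,-150,64),(22,7,59)]]
print(np.round((proj(c,pts)-[270,180])*4+1.5,0).tolist())
```

```text
[[158.0, 378.0], [221.0, 408.0], [220.0, 433.0], [282.0, 256.0], [143.0, 375.0], [224.0, 412.0], [347.0, 275.0]]
```

Request:
play_rows --series '[{"tx": 0, "ty": 0, "tz": 0.003, "rx": 0, "ry": 0, "rz": 0}, {"tx": 0, "ty": 0, "tz": 0.0015, "rx": 0, "ry": 0, "rz": 0}, {"tx": 0, "ty": 0, "tz": 0, "rx": 0, "ry": 0, "rz": 0}, {"tx": 0, "ty": 0, "tz": 0, "rx": 0, "ry": 0, "rz": 0}]'

```text
time: 6.43
ee_pos: [578.4, -48.5, 49.3]
eef_rot: [0.0, 0.695, 0.719, -0.0]
wrist_force: [-0.2, 0.5, -0.6]
width: 43.9
```

Request:
play_rows --series '[{"tx": 0, "ty": 0, "tz": 0, "rx": 0, "ry": 0, "rz": 0}, {"tx": 0, "ty": 0, "tz": 0, "rx": 0, "ry": 0, "rz": 0}, {"tx": 0, "ty": 0, "tz": 0, "rx": 0, "ry": 0, "rz": 0}, {"tx": 0, "ty": 0, "tz": 0, "rx": 0, "ry": 0, "rz": 0}, {"tx": 0, "ty": 0, "tz": 0, "rx": 0, "ry": 0, "rz": 0}]' --fingers 0

```text
time: 6.85
ee_pos: [578.5, -48.4, 49.3]
eef_rot: [0.0, 0.695, 0.719, 0.0]
wrist_force: [-0.4, -0.5, -0.7]
width: 72.6
```

Run:
```python
from h import *
go(clampW(0,140,230),1.605)
```

```text
t 6.85 pos [578.5 -48.4  49.3] tilt z [ 0. -0. -1.] jaw 0.034 -> tool shift mm [ 2.081e+02 -1.000e-01 -1.807e+02] rz -1.571 w 72.6 F [-0.4 -0.5 -0.7]
q [ 0.61  0.74 -0.77  1.84  0.67  0.84 -0.47]
```

Request:
play_rows --series '[{"tx": 0, "ty": 0, "tz": -0.01, "rx": 0, "ry": 0, "rz": 0}, {"tx": 0, "ty": 0, "tz": -0.03, "rx": 0, "ry": 0, "rz": 0}, {"tx": 0, "ty": 0, "tz": -0.035, "rx": 0, "ry": 0, "rz": 0}, {"tx": 0, "ty": 0, "tz": -0.035, "rx": 0, "ry": 0, "rz": 0}, {"tx": 0, "ty": 0, "tz": -0.035, "rx": 0, "ry": 0, "rz": 0}, {"tx": 0, "ty": 0, "tz": -0.035, "rx": 0, "ry": 0, "rz": 0}, {"tx": 0.035, "ty": 0, "tz": 0, "rx": 0, "ry": 0, "rz": 0}, {"tx": 0.035, "ty": 0, "tz": 0, "rx": 0, "ry": 0, "rz": 0}, {"tx": 0.035, "ty": 0, "tz": 0, "rx": 0, "ry": 0, "rz": 0}, {"tx": 0.035, "ty": 0, "tz": 0, "rx": 0, "ry": 0, "rz": 0}, {"tx": 0.035, "ty": 0, "tz": 0, "rx": 0, "ry": 0, "rz": 0}, {"tx": 0.033, "ty": 0, "tz": 0, "rx": 0, "ry": 0, "rz": 0}]'

```text
time: 7.85
ee_pos: [570.8, 161.5, 230.3]
eef_rot: [0.0, 0.695, 0.719, 0.0]
wrist_force: [1.0, 0.3, 0.6]
width: 91.6
```

Request:
play_rows --series '[{"tx": 0, "ty": 0, "tz": 0, "rx": 0, "ry": 0, "rz": -0.121}, {"tx": 0, "ty": 0, "tz": 0, "rx": 0, "ry": 0, "rz": -0.121}, {"tx": 0, "ty": 0, "tz": 0, "rx": 0, "ry": 0, "rz": -0.121}, {"tx": 0, "ty": 0, "tz": 0, "rx": 0, "ry": 0, "rz": -0.121}, {"tx": 0, "ty": 0, "tz": 0, "rx": 0, "ry": 0, "rz": -0.121}, {"tx": 0, "ty": 0, "tz": 0, "rx": 0, "ry": 0, "rz": -0.121}, {"tx": 0, "ty": 0, "tz": 0, "rx": 0, "ry": 0, "rz": -0.121}, {"tx": 0, "ty": 0, "tz": 0, "rx": 0, "ry": 0, "rz": -0.121}, {"tx": 0, "ty": 0, "tz": 0, "rx": 0, "ry": 0, "rz": -0.121}, {"tx": 0, "ty": 0, "tz": 0, "rx": 0, "ry": 0, "rz": -0.121}, {"tx": 0, "ty": 0, "tz": 0, "rx": 0, "ry": 0, "rz": -0.121}, {"tx": 0, "ty": 0, "tz": 0, "rx": 0, "ry": 0, "rz": -0.121}]'

```text
time: 8.85
ee_pos: [571.2, 159.3, 230.0]
eef_rot: [0.0, 0.039, 0.999, -0.0]
wrist_force: [-0.7, -0.5, 0.2]
width: 91.9
```

Run:
```python
from h import *
go(clampW(0,140,230),1.605)
for n in ("scene","top"): cv2.imwrite(f"pics/{n}4.png",imaging.camera(n)["img"][120:350,180:450].repeat(2,0).repeat(2,1))
```

```text
t 8.85 pos [571.2 159.3 230. ] tilt z [ 0.001 -0.    -1.   ] jaw 1.492 -> tool shift mm [0.  0.2 0. ] rz -0.113 w 91.9 F [-0.7 -0.5  0.2]
q [ 0.53  0.72 -1.26  1.69  0.72  1.28  0.61]
```

View pics/scene4.png

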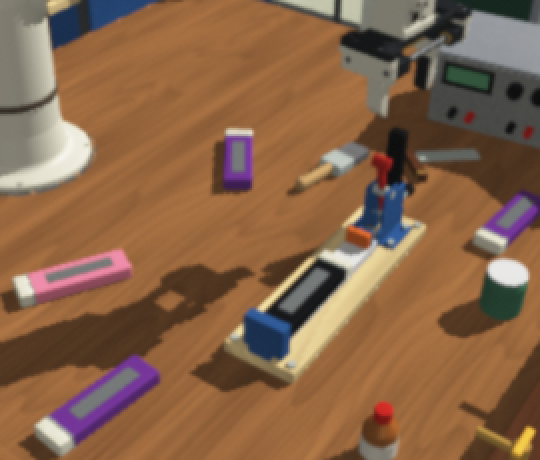

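View pics/top4.png

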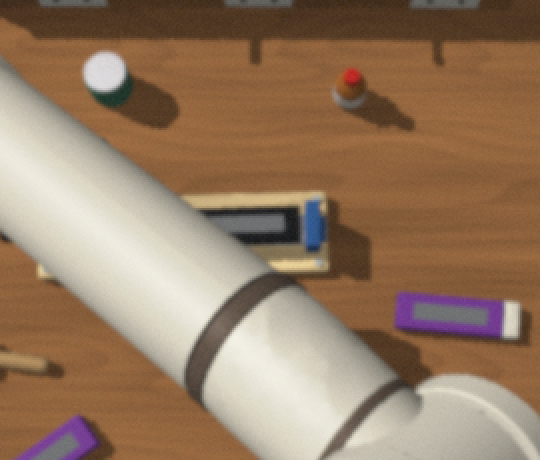

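The case lies on the bed, centred on the stop, with its cap towards the pad. I check its offset and angle numerically.

Run:
```python
from h import *
t=imaging.camera("top")
g=t["img"].max(2); cv2.imwrite("pics/top5.png",cv2.resize(t["img"][205:265,270:350],None,fx=8,fy=8,interpolation=cv2.INTER_CUBIC))
s=imaging.camera("scene");cv2.imwrite("pics/scene5.png",cv2.resize(s["img"][210:310,290:400],None,fx=6,fy=6,interpolation=cv2.INTER_CUBIC))
def inv(p,p0=0.034,c=(576.0,19.6)):
    d=p[:,:2]-c; return np.c_[d[:,0]*np.cos(p0)+d[:,1]*np.sin(p0),-d[:,0]*np.sin(p0)+d[:,1]*np.cos(p0)]
m=cv2.inRange(t["img"],(0,0,0),(70,70,70)); 
for u in range(286,330,6):
    col=np.where(m[215:250,u])[0]+215
    if len(col): print(u,col.min(),col.max(), np.round(inv(plane(t,[[u,col.min()-.5],[u,col.max()+.5]],54)),1).tolist())
P=[clampW(x,y,z) for x,y,z in [(-22,-143,54),(22,-143,54),(-22,7,54),(22,7,54)]]
print("exp top",np.round((proj(t,P)-[270,205])*8+3.5).tolist()," scene",np.round((proj(s,P)-[290,210])*6+2.5).tolist())
```

```text
286 225 227 [[21.1, -38.6], [13.7, -38.5]]
292 225 227 [[20.7, -53.0], [13.3, -52.9]]
298 225 238 [[20.2, -67.4], [-14.1, -66.8]]
304 225 241 [[19.8, -81.8], [-21.9, -80.9]]
310 224 241 [[21.8, -96.3], [-22.3, -95.2]]
316 224 241 [[21.4, -110.7], [-22.7, -109.5]]
322 224 241 [[21.0, -125.1], [-23.1, -123.8]]
328 224 240 [[20.5, -139.5], [-21.1, -138.2]]
exp top [[484.0, 290.0], [479.0, 146.0], [-19.0, 305.0], [-20.0, 161.0]]  scene [[117.0, 397.0], [211.0, 441.0], [311.0, 206.0], [400.0, 242.0]]
```

View pics/top5.png

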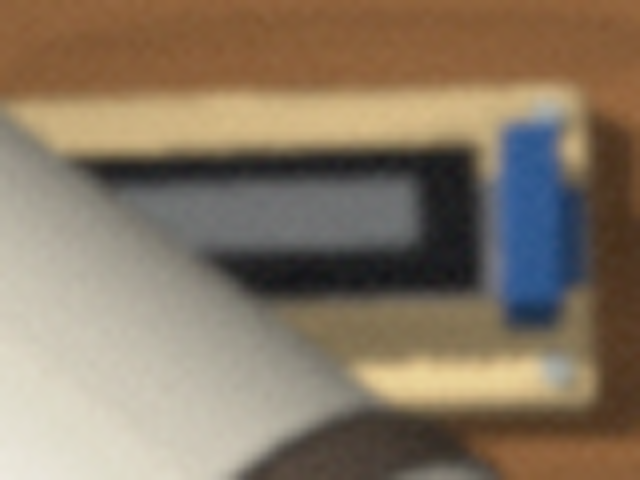

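View pics/scene5.png

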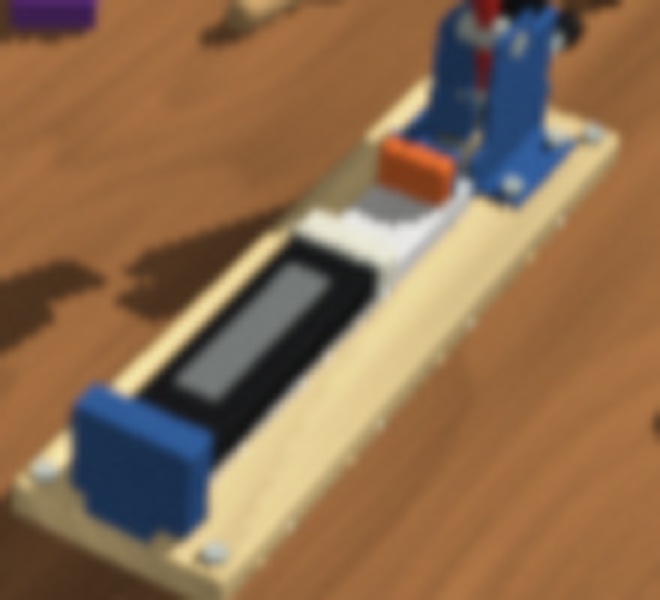

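Request:
play_rows --series '[{"tx": 0, "ty": 0, "tz": 0, "rx": 0, "ry": 0, "rz": -0.113}, {"tx": 0, "ty": -0.002, "tz": 0, "rx": 0, "ry": 0, "rz": 0}, {"tx": 0, "ty": 0, "tz": 0, "rx": 0, "ry": 0, "rz": 0}, {"tx": 0, "ty": 0, "tz": 0, "rx": 0, "ry": 0, "rz": 0}]'

```text
time: 9.38
ee_pos: [571.4, 157.3, 229.4]
eef_rot: [0.0, -0.012, 1.0, -0.0]
wrist_force: [-0.0, 0.2, -0.9]
width: 92.1
```

Run:
```python
from h import *
go(clampW(0,138,132),1.605)
```

```text
t 9.38 pos [571.4 157.3 229.4] tilt z [ 0. -0. -1.] jaw 1.595 -> tool shift mm [ 0.1  0.3 97.4] rz -0.01 w 92.1 F [-0.   0.2 -0.9]
q [ 0.54  0.74 -1.28  1.69  0.73  1.29  0.7 ]
```

Request:
play_rows --series '[{"tx": 0, "ty": 0, "tz": 0.015, "rx": 0, "ry": 0, "rz": -0.01}, {"tx": 0, "ty": 0, "tz": 0.015, "rx": 0, "ry": 0, "rz": 0}, {"tx": 0, "ty": 0, "tz": 0.015, "rx": 0, "ry": 0, "rz": 0}, {"tx": 0, "ty": 0, "tz": 0.01, "rx": 0, "ry": 0, "rz": 0}, {"tx": 0, "ty": 0, "tz": 0.01, "rx": 0, "ry": 0, "rz": 0}, {"tx": 0, "ty": 0, "tz": 0, "rx": 0, "ry": 0, "rz": 0}]'

```text
time: 9.88
ee_pos: [570.0, 156.8, 161.3]
eef_rot: [-0.002, -0.019, 1.0, -0.0]
wrist_force: [-0.2, -0.7, 0.8]
width: 91.7
```

Run:
```python
from h import *
go(clampW(0,138,132),1.605)
s=imaging.camera("scene");cv2.imwrite("pics/scene6.png",cv2.resize(s["img"][130:260,320:440],None,fx=5,fy=5,interpolation=cv2.INTER_CUBIC))
```

```text
t 9.88 pos [570.  156.8 161.3] tilt z [-0.004 -0.001 -1.   ] jaw 1.609 -> tool shift mm [-1.5  0.7 29.3] rz 0.004 w 91.7 F [-0.2 -0.7  0.8]
q [ 0.51  0.8  -1.21  1.75  0.81  1.19  0.66]
```

View pics/scene6.png

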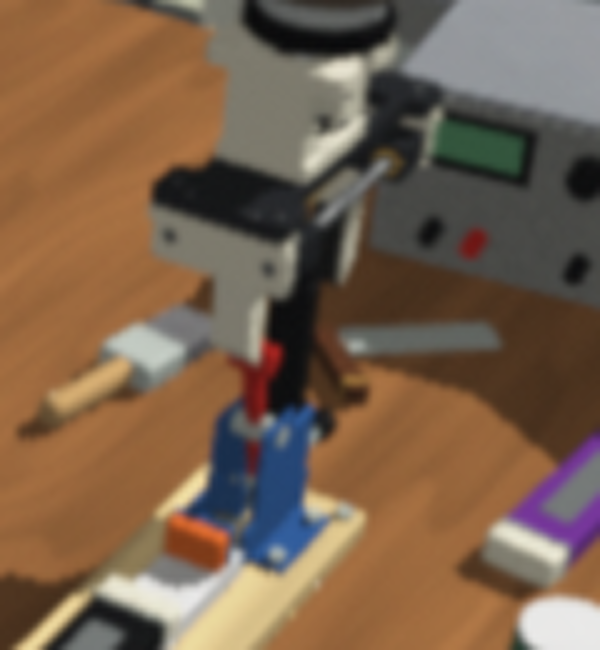

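The fingers straddle the bar and grip, with the near finger clear in front of the red bar. I go down the rest of the way.

Request:
play_rows --series '[{"tx": 0, "ty": 0, "tz": 0.01, "rx": 0, "ry": 0, "rz": 0}, {"tx": 0, "ty": 0, "tz": 0.01, "rx": 0, "ry": 0, "rz": 0}, {"tx": 0, "ty": 0, "tz": 0.01, "rx": 0, "ry": 0, "rz": 0}, {"tx": 0, "ty": 0, "tz": 0.002, "rx": 0, "ry": 0, "rz": 0}, {"tx": 0, "ty": 0.003, "tz": 0, "rx": 0, "ry": 0, "rz": 0}, {"tx": 0, "ty": 0, "tz": 0, "rx": 0, "ry": 0, "rz": 0}]'

```text
time: 10.43
ee_pos: [571.1, 161.2, 132.2]
eef_rot: [-0.0, -0.019, 1.0, 0.0]
wrist_force: [-0.3, -0.3, 0.2]
width: 91.9
```

Run:
```python
from h import *
go(clampW(0,142,132),1.605)
```

```text
t 10.43 pos [571.1 161.2 132.2] tilt z [-0.     0.001 -1.   ] jaw 1.61 -> tool shift mm [-0.1  0.3  0.2] rz 0.005 w 91.9 F [-0.3 -0.3  0.2]
q [ 0.48  0.83 -1.18  1.77  0.85  1.15  0.64]
```

Request:
play_rows --series '[{"tx": 0, "ty": 0, "tz": 0, "rx": 0, "ry": 0, "rz": 0}, {"tx": 0, "ty": 0, "tz": 0, "rx": 0, "ry": 0, "rz": 0}, {"tx": 0, "ty": 0, "tz": 0, "rx": 0, "ry": 0, "rz": 0}, {"tx": 0, "ty": 0, "tz": 0, "rx": 0, "ry": 0, "rz": 0}, {"tx": 0, "ty": 0, "tz": 0, "rx": 0, "ry": 0, "rz": 0}, {"tx": 0, "ty": 0, "tz": 0, "rx": 0, "ry": 0, "rz": 0}, {"tx": 0, "ty": 0, "tz": 0, "rx": 0, "ry": 0, "rz": 0}, {"tx": 0, "ty": 0, "tz": 0, "rx": 0, "ry": 0, "rz": 0}]' --fingers 1 --squeeze 12

```text
time: 11.1
ee_pos: [572.1, 160.6, 132.7]
eef_rot: [0.001, -0.019, 1.0, 0.001]
wrist_force: [3.9, 6.9, -4.2]
width: 43.3
```

Run:
```python
from h import *
go(clampW(0,142,132),1.605)
s=imaging.camera("scene");cv2.imwrite("pics/scene7.png",cv2.resize(s["img"][150:300,290:410],None,fx=4,fy=4,interpolation=cv2.INTER_CUBIC))
```

```text
t 11.1 pos [572.1 160.6 132.7] tilt z [ 0.002  0.001 -1.   ] jaw 1.608 -> tool shift mm [0.9 1.  0.7] rz 0.003 w 43.3 F [ 3.9  6.9 -4.2]
q [ 0.48  0.83 -1.18  1.77  0.85  1.15  0.64]
```

View pics/scene7.png

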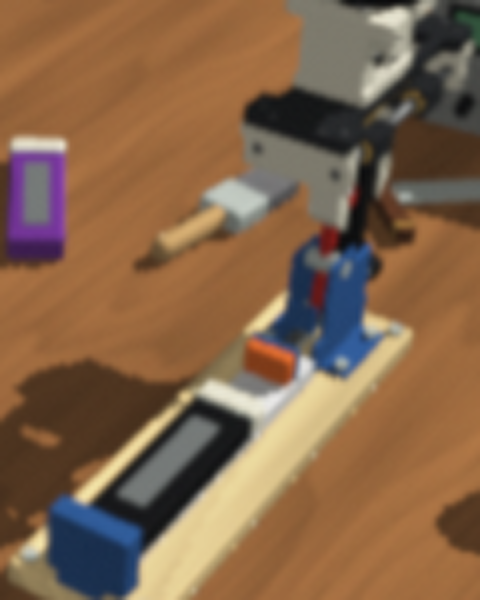

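Width is 43 mm and the net push is +7 N in y, so the grip-side finger touches first. I shift the arm +2 mm along the clamp.

Request:
play_rows --series '[{"tx": 0, "ty": 0.001, "tz": 0, "rx": 0, "ry": 0, "rz": 0}, {"tx": 0, "ty": 0.001, "tz": 0, "rx": 0, "ry": 0, "rz": 0}, {"tx": 0, "ty": 0, "tz": 0, "rx": 0, "ry": 0, "rz": 0}, {"tx": 0, "ty": 0, "tz": 0, "rx": 0, "ry": 0, "rz": 0}]'

```text
time: 11.48
ee_pos: [572.0, 162.7, 132.7]
eef_rot: [0.001, -0.019, 1.0, 0.0]
wrist_force: [4.5, -1.1, 2.6]
width: 39.2
```

Run:
```python
from h import *
go(clampW(0,142,132),1.605)
```

```text
t 11.48 pos [572.  162.7 132.7] tilt z [ 0.002  0.001 -1.   ] jaw 1.609 -> tool shift mm [ 0.9 -1.1  0.7] rz 0.004 w 39.2 F [ 4.5 -1.1  2.6]
q [ 0.48  0.83 -1.18  1.77  0.85  1.15  0.63]
```

Request:
play_rows --series '[{"tx": 0, "ty": 0, "tz": 0, "rx": 0, "ry": 0, "rz": 0}, {"tx": 0, "ty": 0, "tz": 0, "rx": 0, "ry": 0, "rz": 0}, {"tx": 0, "ty": 0, "tz": 0, "rx": 0, "ry": 0, "rz": 0}, {"tx": 0, "ty": 0, "tz": 0, "rx": 0, "ry": 0, "rz": 0}, {"tx": 0, "ty": 0, "tz": 0, "rx": 0, "ry": 0, "rz": 0}, {"tx": 0, "ty": 0, "tz": 0, "rx": 0, "ry": 0, "rz": 0}, {"tx": 0, "ty": 0, "tz": 0, "rx": 0, "ry": 0, "rz": 0}, {"tx": 0, "ty": 0, "tz": 0, "rx": 0, "ry": 0, "rz": 0}, {"tx": 0, "ty": 0, "tz": 0, "rx": 0, "ry": 0, "rz": 0}]' --fingers 0

```text
time: 12.23
ee_pos: [571.0, 163.3, 132.4]
eef_rot: [0.0, -0.019, 1.0, 0.001]
wrist_force: [0.3, 0.3, -0.0]
width: 90.7
```

Run:
```python
from h import *
go(clampW(0,142,132),1.605)
s=imaging.camera("scene");cv2.imwrite("pics/scene8.png",cv2.resize(s["img"][150:300,290:410],None,fx=4,fy=4,interpolation=cv2.INTER_CUBIC))
```

```text
t 12.23 pos [571.  163.3 132.4] tilt z [ 0.     0.001 -1.   ] jaw 1.61 -> tool shift mm [-0.1 -1.8  0.4] rz 0.005 w 90.7 F [ 0.3  0.3 -0. ]
q [ 0.48  0.83 -1.18  1.77  0.85  1.15  0.63]
```

View pics/scene8.png

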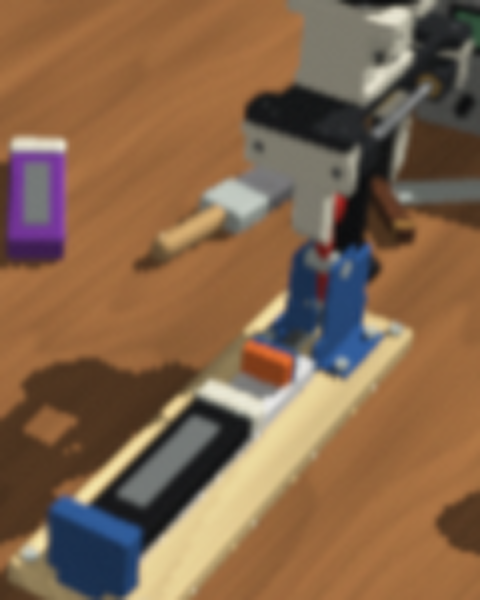

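```bash
cat >> h.py <<'E'
def pad(img=None):
    s=imaging.camera("scene"); im=s["img"] if img is None else img
    hsv=cv2.cvtColor(im,cv2.COLOR_BGR2HSV); m=cv2.inRange(hsv,(4,150,90),(17,255,255)); k=np.zeros_like(m); k[215:320,290:385]=m[215:320,290:385]
    n,_,st,ce=cv2.connectedComponentsWithStats(k); i=1+st[1:,4].argmax(); p=plane(s,[ce[i]],46)[0]; d=p[:2]-[576.,19.6]
    print("pad px",ce[i].round(1),st[i,4],"clamp x,y",round(d[0]*np.cos(.034)+d[1]*np.sin(.034),1),round(-d[0]*np.sin(.034)+d[1]*np.cos(.034),1))
E
python3 - <<'E'
from h import *
pad(cv2.imread("pics/scene0.png")); pad()
E
```

```text
pad px [358.  297.3] 2553 clamp x,y 105.3 -132.4
pad px [357.9 297.3] 2551 clamp x,y 105.3 -132.6
```

Run:
```python
import re
a=open('h.py').read()
a=a.replace('(4,150,90),(17,255,255)','(4,205,150),(14,255,255)')
open('h.py','w').write(a)
from h import *
im=cv2.imread("pics/scene0.png"); print(cv2.cvtColor(im,cv2.COLOR_BGR2HSV)[239,355:364].tolist(), cv2.cvtColor(im,cv2.COLOR_BGR2HSV)[300,360])
pad(im); pad()
```

```text
[[10, 203, 122], [10, 205, 122], [10, 203, 122], [10, 205, 122], [10, 207, 122], [10, 205, 122], [10, 206, 124], [10, 204, 131], [10, 206, 150]] [ 14 155 153]
pad px [357.5 236. ] 6 clamp x,y -8.9 70.7
pad px [355.  238.7] 3 clamp x,y -8.6 56.5
```

```bash
sed -i 's/(4,205,150),(14,255,255)/(4,185,90),(13,255,255)/' h.py
python3 - <<'E'
from h import *
pad(cv2.imread("pics/scene0.png")); pad()
E
```

```text
pad px [358.8 237.9] 70 clamp x,y -1.7 65.2
pad px [356.  240.5] 72 clamp x,y -2.5 51.0
```

One stroke moved the pad 14 mm, as expected. I do the next ones.

Request:
play_rows --series '[{"tx": 0, "ty": 0, "tz": 0, "rx": 0, "ry": 0, "rz": 0}, {"tx": 0, "ty": 0, "tz": 0, "rx": 0, "ry": 0, "rz": 0}, {"tx": 0, "ty": 0, "tz": 0, "rx": 0, "ry": 0, "rz": 0}, {"tx": 0, "ty": 0, "tz": 0, "rx": 0, "ry": 0, "rz": 0}, {"tx": 0, "ty": 0, "tz": 0, "rx": 0, "ry": 0, "rz": 0}, {"tx": 0, "ty": 0, "tz": 0, "rx": 0, "ry": 0, "rz": 0}, {"tx": 0, "ty": 0, "tz": 0, "rx": 0, "ry": 0, "rz": 0}, {"tx": 0, "ty": 0, "tz": 0, "rx": 0, "ry": 0, "rz": 0}, {"tx": 0, "ty": 0, "tz": 0, "rx": 0, "ry": 0, "rz": 0}, {"tx": 0, "ty": 0, "tz": 0, "rx": 0, "ry": 0, "rz": 0}]' --fingers 1 --squeeze 12

```text
time: 13.42
ee_pos: [572.0, 162.6, 132.5]
eef_rot: [0.001, -0.019, 1.0, 0.0]
wrist_force: [3.0, -0.3, -0.0]
width: 39.0
```

Request:
play_rows --series '[{"tx": 0, "ty": 0, "tz": 0, "rx": 0, "ry": 0, "rz": 0}, {"tx": 0, "ty": 0, "tz": 0, "rx": 0, "ry": 0, "rz": 0}, {"tx": 0, "ty": 0, "tz": 0, "rx": 0, "ry": 0, "rz": 0}, {"tx": 0, "ty": 0, "tz": 0, "rx": 0, "ry": 0, "rz": 0}, {"tx": 0, "ty": 0, "tz": 0, "rx": 0, "ry": 0, "rz": 0}, {"tx": 0, "ty": 0, "tz": 0, "rx": 0, "ry": 0, "rz": 0}, {"tx": 0, "ty": 0, "tz": 0, "rx": 0, "ry": 0, "rz": 0}, {"tx": 0, "ty": 0, "tz": 0, "rx": 0, "ry": 0, "rz": 0}, {"tx": 0, "ty": 0, "tz": 0, "rx": 0, "ry": 0, "rz": 0}, {"tx": 0, "ty": 0, "tz": 0, "rx": 0, "ry": 0, "rz": 0}]' --fingers 0

```text
time: 14.25
ee_pos: [571.0, 163.1, 132.4]
eef_rot: [0.0, -0.019, 1.0, 0.0]
wrist_force: [0.0, -0.0, -0.2]
width: 91.2
```

Run:
```python
from h import *
go(clampW(0,142,132),1.605); pad()
```

```text
t 14.25 pos [571.  163.1 132.4] tilt z [ 0.     0.001 -1.   ] jaw 1.61 -> tool shift mm [-0.1 -1.6  0.4] rz 0.005 w 91.2 F [ 0.  -0.  -0.2]
q [ 0.48  0.83 -1.18  1.77  0.85  1.15  0.63]
pad px [353.9 242.9] 71 clamp x,y -1.9 38.7
```

Request:
play_rows --series '[{"tx": 0, "ty": 0, "tz": 0, "rx": 0, "ry": 0, "rz": 0}, {"tx": 0, "ty": 0, "tz": 0, "rx": 0, "ry": 0, "rz": 0}, {"tx": 0, "ty": 0, "tz": 0, "rx": 0, "ry": 0, "rz": 0}, {"tx": 0, "ty": 0, "tz": 0, "rx": 0, "ry": 0, "rz": 0}, {"tx": 0, "ty": 0, "tz": 0, "rx": 0, "ry": 0, "rz": 0}, {"tx": 0, "ty": 0, "tz": 0, "rx": 0, "ry": 0, "rz": 0}, {"tx": 0, "ty": 0, "tz": 0, "rx": 0, "ry": 0, "rz": 0}, {"tx": 0, "ty": 0, "tz": 0, "rx": 0, "ry": 0, "rz": 0}, {"tx": 0, "ty": 0, "tz": 0, "rx": 0, "ry": 0, "rz": 0}, {"tx": 0, "ty": 0, "tz": 0, "rx": 0, "ry": 0, "rz": 0}]' --fingers 1 --squeeze 12

```text
time: 15.13
ee_pos: [572.0, 162.6, 132.5]
eef_rot: [0.001, -0.019, 1.0, 0.0]
wrist_force: [3.6, 0.2, -0.5]
width: 39.2
```

Request:
play_rows --series '[{"tx": 0, "ty": 0, "tz": 0, "rx": 0, "ry": 0, "rz": 0}, {"tx": 0, "ty": 0, "tz": 0, "rx": 0, "ry": 0, "rz": 0}, {"tx": 0, "ty": 0, "tz": 0, "rx": 0, "ry": 0, "rz": 0}, {"tx": 0, "ty": 0, "tz": 0, "rx": 0, "ry": 0, "rz": 0}, {"tx": 0, "ty": 0, "tz": 0, "rx": 0, "ry": 0, "rz": 0}, {"tx": 0, "ty": 0, "tz": 0, "rx": 0, "ry": 0, "rz": 0}, {"tx": 0, "ty": 0, "tz": 0, "rx": 0, "ry": 0, "rz": 0}, {"tx": 0, "ty": 0, "tz": 0, "rx": 0, "ry": 0, "rz": 0}, {"tx": 0, "ty": 0, "tz": 0, "rx": 0, "ry": 0, "rz": 0}, {"tx": 0, "ty": 0, "tz": 0, "rx": 0, "ry": 0, "rz": 0}]' --fingers 0

```text
time: 15.97
ee_pos: [571.0, 163.1, 132.4]
eef_rot: [0.0, -0.019, 1.0, 0.0]
wrist_force: [-0.1, -0.2, -0.6]
width: 91.3
```

Run:
```python
from h import *
go(clampW(0,142,132),1.605); pad()
s=imaging.camera("scene");cv2.imwrite("pics/scene9.png",cv2.resize(s["img"][150:300,290:410],None,fx=4,fy=4,interpolation=cv2.INTER_CUBIC))
```

```text
t 15.97 pos [571.  163.1 132.4] tilt z [ 0.     0.001 -1.   ] jaw 1.61 -> tool shift mm [-0.1 -1.6  0.4] rz 0.005 w 91.3 F [-0.1 -0.2 -0.6]
q [ 0.48  0.83 -1.18  1.77  0.85  1.15  0.63]
pad px [352.  244.5] 53 clamp x,y -2.8 30.0
```

View pics/scene9.png

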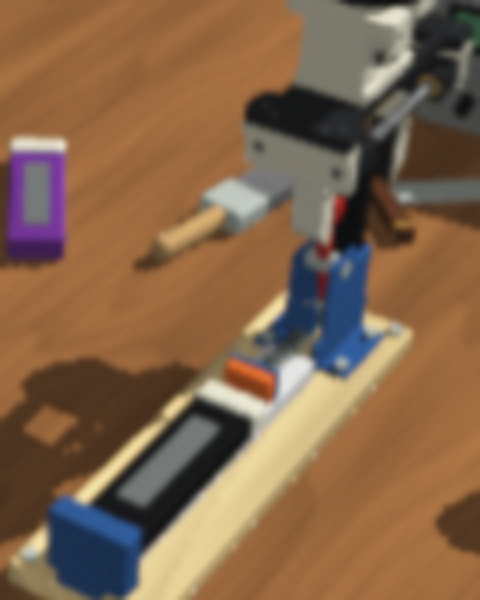

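The pad is now almost at the cap. Next stroke.

Request:
play_rows --series '[{"tx": 0, "ty": 0, "tz": 0, "rx": 0, "ry": 0, "rz": 0}, {"tx": 0, "ty": 0, "tz": 0, "rx": 0, "ry": 0, "rz": 0}, {"tx": 0, "ty": 0, "tz": 0, "rx": 0, "ry": 0, "rz": 0}, {"tx": 0, "ty": 0, "tz": 0, "rx": 0, "ry": 0, "rz": 0}, {"tx": 0, "ty": 0, "tz": 0, "rx": 0, "ry": 0, "rz": 0}, {"tx": 0, "ty": 0, "tz": 0, "rx": 0, "ry": 0, "rz": 0}, {"tx": 0, "ty": 0, "tz": 0, "rx": 0, "ry": 0, "rz": 0}, {"tx": 0, "ty": 0, "tz": 0, "rx": 0, "ry": 0, "rz": 0}, {"tx": 0, "ty": 0, "tz": 0, "rx": 0, "ry": 0, "rz": 0}, {"tx": 0, "ty": 0, "tz": 0, "rx": 0, "ry": 0, "rz": 0}]' --fingers 1 --squeeze 12

```text
time: 16.9
ee_pos: [572.0, 162.6, 132.5]
eef_rot: [0.001, -0.019, 1.0, 0.0]
wrist_force: [3.8, 0.6, -0.8]
width: 39.3
```

Run:
```python
from h import *
go(clampW(0,142,132),1.605); pad()
s=imaging.camera("scene");cv2.imwrite("pics/scene10.png",cv2.resize(s["img"][210:310,290:400],None,fx=6,fy=6,interpolation=cv2.INTER_CUBIC))
t=imaging.camera("top");cv2.imwrite("pics/top10.png",cv2.resize(t["img"][205:265,270:350],None,fx=8,fy=8,interpolation=cv2.INTER_CUBIC))
```

```text
t 16.9 pos [572.  162.6 132.5] tilt z [ 0.002  0.001 -1.   ] jaw 1.609 -> tool shift mm [ 0.9 -1.   0.5] rz 0.004 w 39.3 F [ 3.8  0.6 -0.8]
q [ 0.48  0.83 -1.18  1.77  0.85  1.15  0.63]
pad px [349.6 245.1] 18 clamp x,y -6.8 24.1
```

View pics/scene10.png

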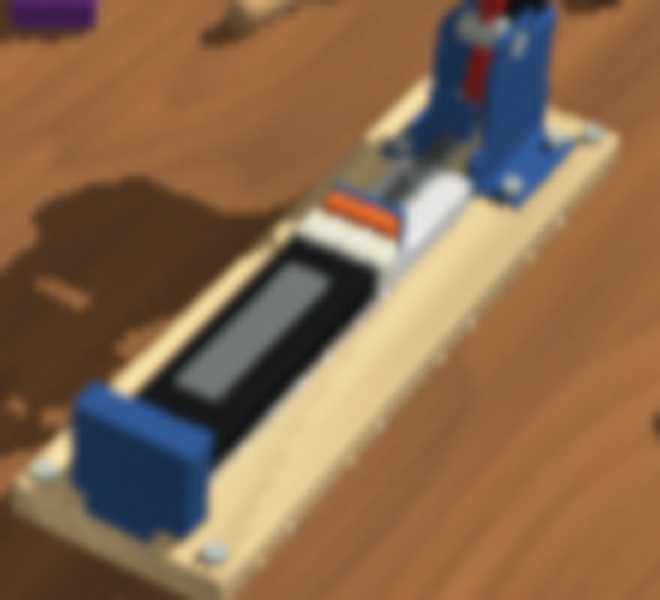

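View pics/top10.png

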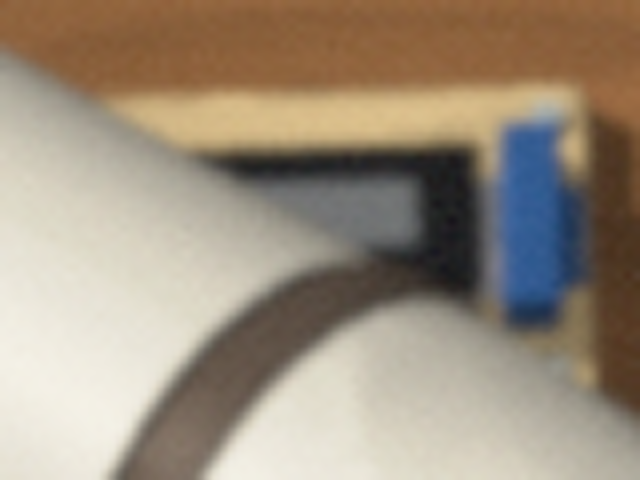

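The pad has just reached the cap and the case has not moved yet. I let the trigger out and squeeze again.

Request:
play_rows --series '[{"tx": 0, "ty": 0, "tz": 0, "rx": 0, "ry": 0, "rz": 0}, {"tx": 0, "ty": 0, "tz": 0, "rx": 0, "ry": 0, "rz": 0}, {"tx": 0, "ty": 0, "tz": 0, "rx": 0, "ry": 0, "rz": 0}, {"tx": 0, "ty": 0, "tz": 0, "rx": 0, "ry": 0, "rz": 0}, {"tx": 0, "ty": 0, "tz": 0, "rx": 0, "ry": 0, "rz": 0}, {"tx": 0, "ty": 0, "tz": 0, "rx": 0, "ry": 0, "rz": 0}, {"tx": 0, "ty": 0, "tz": 0, "rx": 0, "ry": 0, "rz": 0}, {"tx": 0, "ty": 0, "tz": 0, "rx": 0, "ry": 0, "rz": 0}, {"tx": 0, "ty": 0, "tz": 0, "rx": 0, "ry": 0, "rz": 0}, {"tx": 0, "ty": 0, "tz": 0, "rx": 0, "ry": 0, "rz": 0}]' --fingers 0

```text
time: 17.88
ee_pos: [571.1, 163.1, 132.5]
eef_rot: [0.0, -0.019, 1.0, 0.0]
wrist_force: [-0.2, -0.6, 0.2]
width: 91.7
```

Request:
play_rows --series '[{"tx": 0, "ty": 0, "tz": 0, "rx": 0, "ry": 0, "rz": 0}, {"tx": 0, "ty": 0, "tz": 0, "rx": 0, "ry": 0, "rz": 0}, {"tx": 0, "ty": 0, "tz": 0, "rx": 0, "ry": 0, "rz": 0}, {"tx": 0, "ty": 0, "tz": 0, "rx": 0, "ry": 0, "rz": 0}, {"tx": 0, "ty": 0, "tz": 0, "rx": 0, "ry": 0, "rz": 0}, {"tx": 0, "ty": 0, "tz": 0, "rx": 0, "ry": 0, "rz": 0}, {"tx": 0, "ty": 0, "tz": 0, "rx": 0, "ry": 0, "rz": 0}, {"tx": 0, "ty": 0, "tz": 0, "rx": 0, "ry": 0, "rz": 0}, {"tx": 0, "ty": 0, "tz": 0, "rx": 0, "ry": 0, "rz": 0}, {"tx": 0, "ty": 0, "tz": 0, "rx": 0, "ry": 0, "rz": 0}]' --fingers 1 --squeeze 11

```text
time: 18.72
ee_pos: [572.0, 162.5, 132.5]
eef_rot: [0.001, -0.019, 1.0, 0.0]
wrist_force: [3.0, -1.5, 0.5]
width: 39.5
```

Run:
```python
from h import *
go(clampW(0,142,132),1.605)
s=imaging.camera("scene");cv2.imwrite("pics/scene11.png",cv2.resize(s["img"][210:310,290:400],None,fx=6,fy=6,interpolation=cv2.INTER_CUBIC))
t=imaging.camera("top");cv2.imwrite("pics/top11.png",cv2.resize(t["img"][205:265,270:350],None,fx=8,fy=8,interpolation=cv2.INTER_CUBIC))
```

```text
t 18.72 pos [572.  162.5 132.5] tilt z [ 0.002  0.001 -1.   ] jaw 1.608 -> tool shift mm [ 0.9 -0.9  0.5] rz 0.003 w 39.5 F [ 3.  -1.5  0.5]
q [ 0.48  0.83 -1.18  1.77  0.85  1.15  0.63]
```

View pics/scene11.png

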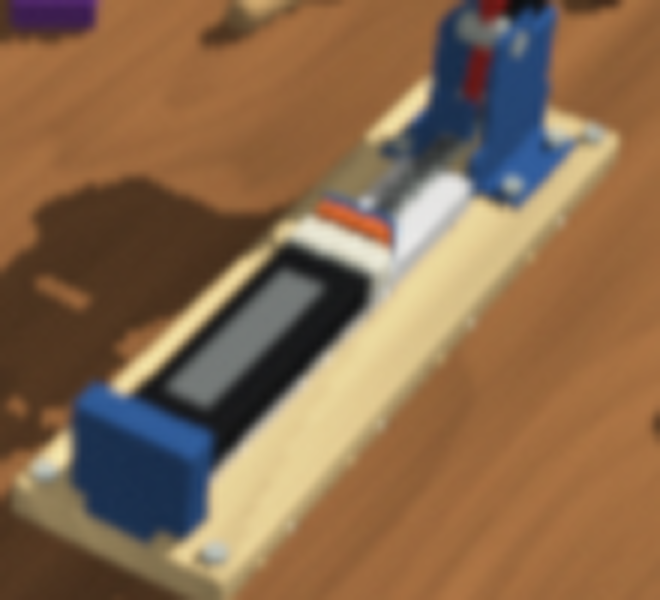

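View pics/top11.png

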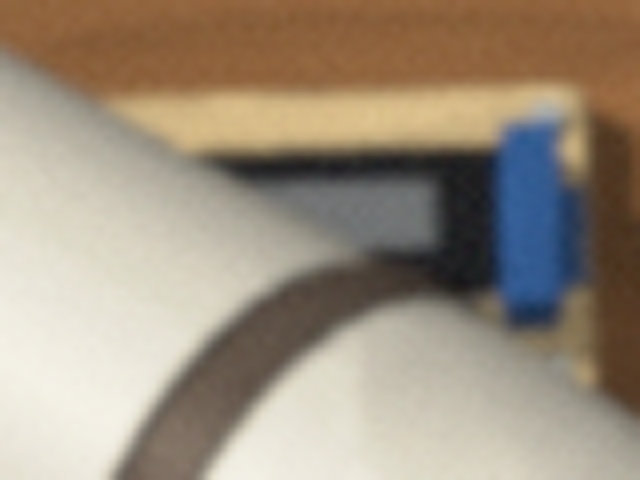

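The case has moved about 7 mm to the stop, but the trigger still went fully in, so it has not stalled. One more release and squeeze.

Request:
play_rows --series '[{"tx": 0, "ty": 0, "tz": 0, "rx": 0, "ry": 0, "rz": 0}, {"tx": 0, "ty": 0, "tz": 0, "rx": 0, "ry": 0, "rz": 0}, {"tx": 0, "ty": 0, "tz": 0, "rx": 0, "ry": 0, "rz": 0}, {"tx": 0, "ty": 0, "tz": 0, "rx": 0, "ry": 0, "rz": 0}, {"tx": 0, "ty": 0, "tz": 0, "rx": 0, "ry": 0, "rz": 0}, {"tx": 0, "ty": 0, "tz": 0, "rx": 0, "ry": 0, "rz": 0}, {"tx": 0, "ty": 0, "tz": 0, "rx": 0, "ry": 0, "rz": 0}, {"tx": 0, "ty": 0, "tz": 0, "rx": 0, "ry": 0, "rz": 0}, {"tx": 0, "ty": 0, "tz": 0, "rx": 0, "ry": 0, "rz": 0}, {"tx": 0, "ty": 0, "tz": 0, "rx": 0, "ry": 0, "rz": 0}]' --fingers 0

```text
time: 19.65
ee_pos: [571.1, 163.2, 132.5]
eef_rot: [0.0, -0.019, 1.0, 0.0]
wrist_force: [-0.0, -0.2, 0.3]
width: 91.5
```

Request:
play_rows --series '[{"tx": 0, "ty": 0, "tz": 0, "rx": 0, "ry": 0, "rz": 0}, {"tx": 0, "ty": 0, "tz": 0, "rx": 0, "ry": 0, "rz": 0}, {"tx": 0, "ty": 0, "tz": 0, "rx": 0, "ry": 0, "rz": 0}, {"tx": 0, "ty": 0, "tz": 0, "rx": 0, "ry": 0, "rz": 0}, {"tx": 0, "ty": 0, "tz": 0, "rx": 0, "ry": 0, "rz": 0}, {"tx": 0, "ty": 0, "tz": 0, "rx": 0, "ry": 0, "rz": 0}, {"tx": 0, "ty": 0, "tz": 0, "rx": 0, "ry": 0, "rz": 0}, {"tx": 0, "ty": 0, "tz": 0, "rx": 0, "ry": 0, "rz": 0}, {"tx": 0, "ty": 0, "tz": 0, "rx": 0, "ry": 0, "rz": 0}, {"tx": 0, "ty": 0, "tz": 0, "rx": 0, "ry": 0, "rz": 0}]' --fingers 1 --squeeze 11

```text
time: 20.48
ee_pos: [572.4, 157.4, 132.5]
eef_rot: [0.0, -0.017, 1.0, -0.004]
wrist_force: [-0.4, -11.2, 8.4]
width: 49.5
```

Run:
```python
from h import *
go(clampW(0,142,132),1.605)
```

```text
t 20.48 pos [572.4 157.4 132.5] tilt z [ 0.001 -0.008 -1.   ] jaw 1.605 -> tool shift mm [1.1 4.2 0.5] rz 0.0 w 49.5 F [ -0.4 -11.2   8.4]
q [ 0.48  0.83 -1.18  1.77  0.85  1.15  0.63]
```

It stalled at 49.5 mm width, so the pad is pressing. The arm takes 11 N, so I move it back about 5.5 mm in -y so the squeeze is balanced against the grip.

Request:
play_rows --series '[{"tx": 0, "ty": -0.001, "tz": 0, "rx": 0, "ry": 0, "rz": 0}, {"tx": 0, "ty": -0.001, "tz": 0, "rx": 0, "ry": 0, "rz": 0}, {"tx": 0, "ty": -0.001, "tz": 0, "rx": 0, "ry": 0, "rz": 0}, {"tx": 0, "ty": -0.001, "tz": 0, "rx": 0, "ry": 0, "rz": 0}, {"tx": 0, "ty": -0.001, "tz": 0, "rx": 0, "ry": 0, "rz": 0}, {"tx": 0, "ty": -0.0005, "tz": 0, "rx": 0, "ry": 0, "rz": 0}, {"tx": 0, "ty": 0, "tz": 0, "rx": 0, "ry": 0, "rz": 0}, {"tx": 0, "ty": 0, "tz": 0, "rx": 0, "ry": 0, "rz": 0}, {"tx": 0, "ty": 0, "tz": 0, "rx": 0, "ry": 0, "rz": 0}]'

```text
time: 21.23
ee_pos: [572.3, 157.2, 132.7]
eef_rot: [0.001, -0.019, 1.0, 0.0]
wrist_force: [6.1, -2.8, 3.2]
width: 50.0
```

Run:
```python
from h import *
go(clampW(0,142,132),1.605)
```

```text
t 21.23 pos [572.3 157.2 132.7] tilt z [ 0.002  0.001 -1.   ] jaw 1.609 -> tool shift mm [1.  4.3 0.7] rz 0.004 w 50.0 F [ 6.1 -2.8  3.2]
q [ 0.49  0.83 -1.18  1.77  0.85  1.15  0.64]
```

Request:
play_rows --series '[{"tx": 0, "ty": -0.0005, "tz": 0, "rx": 0, "ry": 0, "rz": 0}, {"tx": 0, "ty": 0, "tz": 0, "rx": 0, "ry": 0, "rz": 0}, {"tx": 0, "ty": 0, "tz": 0, "rx": 0, "ry": 0, "rz": 0}, {"tx": 0, "ty": 0, "tz": 0, "rx": 0, "ry": 0, "rz": 0}, {"tx": 0, "ty": 0, "tz": 0, "rx": 0, "ry": 0, "rz": 0}, {"tx": 0, "ty": 0, "tz": 0, "rx": 0, "ry": 0, "rz": 0}, {"tx": 0, "ty": 0, "tz": 0, "rx": 0, "ry": 0, "rz": 0}, {"tx": 0, "ty": 0, "tz": 0, "rx": 0, "ry": 0, "rz": 0}]' --fingers 1 --squeeze 16

```text
time: 21.9
ee_pos: [572.4, 157.4, 132.7]
eef_rot: [0.001, -0.019, 1.0, 0.001]
wrist_force: [5.8, -0.3, 2.9]
width: 49.6
```

Run:
```python
from h import *
go(clampW(0,142,132),1.605)
s=imaging.camera("scene");cv2.imwrite("pics/scene12.png",cv2.resize(s["img"][160:310,270:420],None,fx=4,fy=4,interpolation=cv2.INTER_CUBIC))
t=imaging.camera("top");cv2.imwrite("pics/top12.png",cv2.resize(t["img"][205:265,270:350],None,fx=8,fy=8,interpolation=cv2.INTER_CUBIC))
P=[clampW(x,y,z) for x,y,z in [(-22,-150,54),(22,-150,54),(-22,0,54),(22,0,54)]]
print("exp top",np.round((proj(t,P)-[270,205])*8+3.5).tolist()," scene",np.round((proj(s,P)-[270,160])*4+1.5).tolist())
```

```text
t 21.9 pos [572.4 157.4 132.7] tilt z [ 0.002  0.002 -1.   ] jaw 1.609 -> tool shift mm [1.  4.2 0.7] rz 0.004 w 49.6 F [ 5.8 -0.3  2.9]
q [ 0.49  0.83 -1.18  1.77  0.85  1.15  0.64]
exp top [[507.0, 289.0], [502.0, 146.0], [4.0, 304.0], [3.0, 160.0]]  scene [[151.0, 471.0], [214.0, 501.0], [282.0, 342.0], [341.0, 367.0]]
```

View pics/scene12.png

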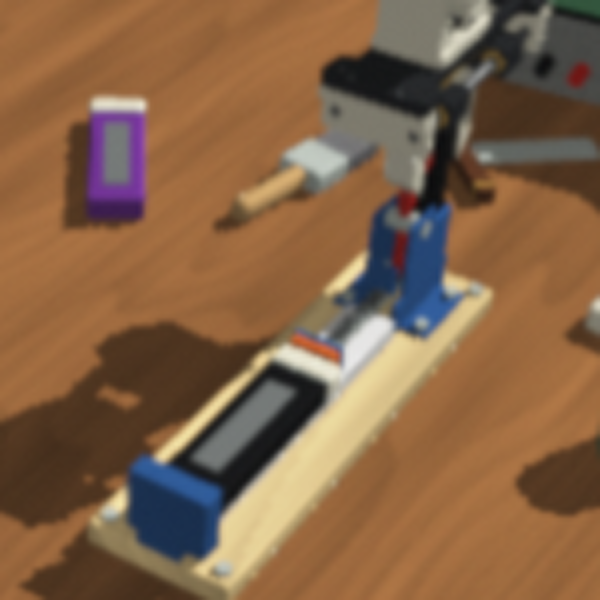

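View pics/top12.png

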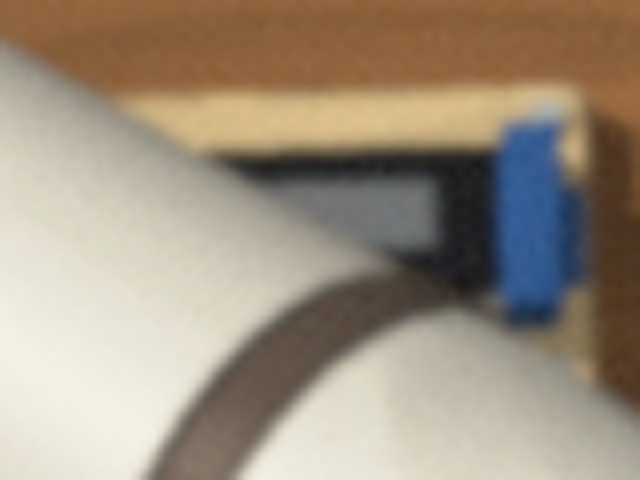

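The case end sits against the stop and the orange pad is on the cap. The width barely changed between 11 and 16 N, so I check the response with a little more squeeze.

Request:
play_rows --series '[{"tx": 0, "ty": 0, "tz": 0, "rx": 0, "ry": 0, "rz": 0}, {"tx": 0, "ty": 0, "tz": 0, "rx": 0, "ry": 0, "rz": 0}, {"tx": 0, "ty": 0, "tz": 0, "rx": 0, "ry": 0, "rz": 0}, {"tx": 0, "ty": 0, "tz": 0, "rx": 0, "ry": 0, "rz": 0}, {"tx": 0, "ty": 0, "tz": 0, "rx": 0, "ry": 0, "rz": 0}, {"tx": 0, "ty": 0, "tz": 0, "rx": 0, "ry": 0, "rz": 0}, {"tx": 0, "ty": 0, "tz": 0, "rx": 0, "ry": 0, "rz": 0}, {"tx": 0, "ty": 0, "tz": 0, "rx": 0, "ry": 0, "rz": 0}]' --squeeze 19

```text
time: 22.67
ee_pos: [572.4, 158.0, 132.7]
eef_rot: [0.001, -0.019, 1.0, 0.001]
wrist_force: [6.6, 2.1, 0.1]
width: 48.4
```

Run:
```python
from h import *
go(clampW(0,142,132),1.605)
```

```text
t 22.67 pos [572.4 158.  132.7] tilt z [ 0.002  0.003 -1.   ] jaw 1.61 -> tool shift mm [1.1 3.5 0.7] rz 0.005 w 48.4 F [6.6 2.1 0.1]
q [ 0.49  0.83 -1.18  1.77  0.85  1.15  0.64]
```

The bar yields elastically, 1.2 mm for +3 N, so the pad is loading the work at an estimated 19 N. I hold for a moment and recheck.

Request:
play_rows --series '[{"tx": 0, "ty": 0, "tz": 0, "rx": 0, "ry": 0, "rz": 0}, {"tx": 0, "ty": 0, "tz": 0, "rx": 0, "ry": 0, "rz": 0}, {"tx": 0, "ty": 0, "tz": 0, "rx": 0, "ry": 0, "rz": 0}, {"tx": 0, "ty": 0, "tz": 0, "rx": 0, "ry": 0, "rz": 0}, {"tx": 0, "ty": 0, "tz": 0, "rx": 0, "ry": 0, "rz": 0}, {"tx": 0, "ty": 0, "tz": 0, "rx": 0, "ry": 0, "rz": 0}, {"tx": 0, "ty": 0, "tz": 0, "rx": 0, "ry": 0, "rz": 0}, {"tx": 0, "ty": 0, "tz": 0, "rx": 0, "ry": 0, "rz": 0}, {"tx": 0, "ty": 0, "tz": 0, "rx": 0, "ry": 0, "rz": 0}, {"tx": 0, "ty": 0, "tz": 0, "rx": 0, "ry": 0, "rz": 0}]'

```text
time: 23.5
ee_pos: [572.4, 158.0, 132.7]
eef_rot: [0.001, -0.019, 1.0, 0.001]
wrist_force: [6.5, 1.7, 0.8]
width: 48.6
```

Run:
```python
from h import *
go(clampW(0,142,132),1.605)
s=imaging.camera("scene");cv2.imwrite("pics/scene13.png",s["img"])
```

```text
t 23.5 pos [572.4 158.  132.7] tilt z [ 0.002  0.003 -1.   ] jaw 1.61 -> tool shift mm [1.  3.5 0.7] rz 0.005 w 48.6 F [6.5 1.7 0.8]
q [ 0.49  0.83 -1.18  1.77  0.85  1.15  0.64]
```

View pics/scene13.png

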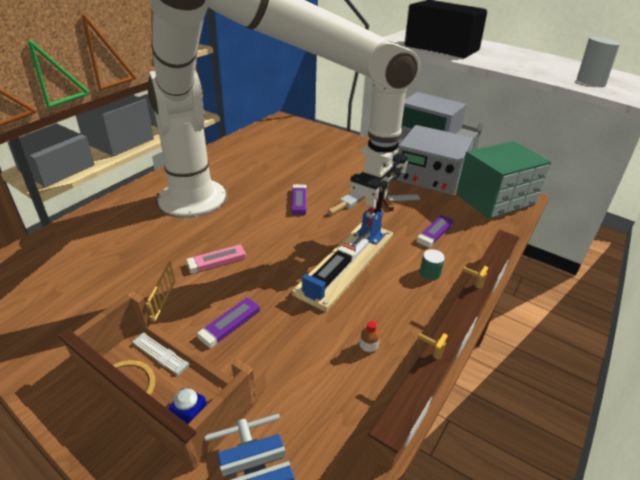

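The hold is steady. The case is seated in the clamp at (335,265), and the bystanders look to be where they started. I hand it in.

```bash
python3 -c "
from rig import bot
print(bot.job_done())"
```

```text
the job is handed in; nothing more can be done
None
```

The black case is clamped against the blue stop, with the orange pad pressing its white cap. The arm is still holding the trigger with a set squeeze of 19 N. I handed the job in at about 23.5 s of the 64 s allowed.

I laid the case centred on the bed about 7 mm short of the stop, cap towards the pad. Five full squeezes, letting the trigger right out after each, closed the pad and pushed the case home. The sixth squeeze stalled against the seated case, and I kept hold of it.

**Last checks:**
- **Position:** the last close-up views, taken just before the final squeeze increase, showed the case end at the stop and the pad on the cap. That squeeze changed the finger opening by only about 1 mm.
- **Hold:** the finger opening was steady at 48.4–48.6 mm over the last 0.8 s, against about 40 mm for a fully squeezed trigger. The trigger is therefore stalled on the work.
- **Pad force:** about 19 N, worked out from the given squeeze relation, not measured. That is above the 5 N the cement needs and below the 40 N that cracks the case.
- **Bystanders:** they look unmoved in the final overview picture. I did not measure them again.

**What did not agree:**
- **Weak response:** going from 11 to 16 N changed the opening by only 0.4 mm, less than expected. Going on to 19 N closed it a further 1.2 mm, about what the soft pad should give.
- **Sideways force:** about 6.5 N across the clamp remained on the wrist while holding. I left it because it was small and steady.

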